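# Tip the floor flange over onto the drilling fixture and latch it

### The job

The square floor flange lies upside down on its hub in front of the wooden drilling fixture. Using the fingertips only, push it against the fixture's front edge until it tips up and flips over onto the board with its hub up, then push it fully home between the rails against the back stop, and finally push the black knob of the latch round until the latch arm lies fully across the flange. Do not pick the flange up or carry it, and leave the other things on the bench alone.

Things in the scene. Friction and masses are not known exactly. Their poses are not given: they have to be found in the camera images.
- flange: grey floor flange, 0.32 kg (varies by a fifth): square plate 80 x 80 x 8 mm with a 27 mm bore, and on one side a round hub 40 mm across, 14 mm high. Origin: centre of the hub's free end; z points through the plate out of its flat back: up at the start (hub down, plate 14 to 22 mm above the bench), down at the end. x, y run along its sides; at the start x points at the fixture within 0.2 rad
- flange_near (a point): middle of the plate's -x (robot side) lower edge as it lies at the start, on the hub side of the plate, 14 mm above the bench, 40 mm from the middle. With the plate against the fixture, fingertips that press this rim forward with 10 to 15 N and then rise carry it up with them by friction; the far edge stays at the fixture's front face or slips down it to the bench
- flange_far (a point): middle of the plate's +x (fixture side) lower edge (as it lies at the start), on the hub side of the plate, 14 mm above the bench, 40 mm from the middle
- flange_left (a point): middle of the plate's +y lower edge (as it lies at the start), on the hub side of the plate, 14 mm above the bench, 40 mm from the middle
- flange_right (a point): middle of the plate's -y lower edge (as it lies at the start), on the hub side of the plate, 14 mm above the bench, 40 mm from the middle
- flange_back (a point): centre of the plate's flat back, 22 mm along z from the flange's origin. At the start the plate is 15 to 50 mm short of the fixture and up to 12 mm off its middle line. Stood up on its far edge against the board, it overbalances a little beyond upright and falls hub up onto the board; the edge nearer the robot then lies between 40 mm before and 15 mm behind the board's front
- fixture: plywood drilling fixture, fixed to the bench: board 160 mm deep (x), 140 mm wide (y), top 18 mm above the bench. Origin on the bench; +x points away from the robot, the upright front face is at x = -75 mm. The bench vice (182 mm high) stands nearer and to the right, the open case (walls 104 mm high) close to the left
- fixture_edge (a point): middle of the board's upper front edge, 18 mm above the bench; axes as the fixture. On the board two dark wooden rails, 8 mm high, run 84 mm apart (y = -42 and 42 mm in the fixture) from x = 42 to 72 mm; splayed lead-ins, 104 mm apart at the mouth, begin at x = 19 mm; the back stop, 8 mm high, has its face at x = 55 mm
- nest (a point): on the board's top, where the middle of the flange's back must lie: x = 15 mm, y = 0 in the fixture, axes as the fixture. The flange then touches the back stop, with 2 mm of play to either rail
- latch (a joint): steel turn-button latch on the right-hand rail, pivoted about a vertical pin at x = 52, y = -53 mm in the fixture; 0: arm points to the robot along the rail (starts at 0 to 0.3); it turns clockwise from above to its end stop at 1.57: arm points left across the flange's corner, 2 mm above it. A push of 1 to 3 N turns it; it stays where it is left
- latch_knob (a point): middle of the latch's upright black knob, 13 mm across, 22 mm from the pivot, its black part from 36 to 53 mm above the bench, this point at 44 mm. The latch's flat arm is 28 to 32 mm above the bench
- ball_pein_hammer: ball pein hammer with a wooden handle, 304 mm long, lying right of the vice; a bystander
- screwdriver_flat: screwdriver with an orange handle, 189 mm long, right of the vice; a bystander
- brass_nipple: brass hex nipple, 36 mm wide, 38 mm high, standing right of the fixture; a bystander
- flux_tin: low round tin with a metal lid, 64 mm across, 32 mm high, right of the fixture; a bystander
- marker: white marker pen with a black cap, 135 mm long, behind the vice; a bystander

How it is judged:
By the outcome, as a careful person would: the job done as asked, in the order asked, and still so for the second after the job is handed in, with the robot touching nothing.
It also fails if it takes over 67 s, if anything falls off the work surface, if the arm or the gripper's body presses on something with over 40 N, if the wrist force passes 120 N, or if a joint passes its speed limit or range.

### The arm

A 7-joint arm with a two-finger parallel gripper is mounted at the origin on a cart in front of the work surface, level with it; the furniture and walls round the work are solid. World frame = base frame: x ahead of the robot, y to its left, z up, the work surface at z = 0. Lengths are in m, angles in rad, forces in N, time in s.
With the tool pointing down it reaches from about 0.425 to 0.925 m from the base axis. Payload 6.8 kg.
Tool frame: the origin (TCP) lies at the very end of the fingers, on their centre line; the grasp point (between the pads) lies r.grasp_offset behind it (r.grasp_offset is the distance from the TCP to the grasp point, in m); z points along the fingers, y is the direction in which the jaws open and shut (so a half turn about z gives the same grasp; the last joint's range is limited). The gripper opens to 85 mm and grips with 20 to 120 N. Pads are 22 mm wide; open, the fingers measure 114 mm over their backs; the gripper's body (76 mm by 85 mm) begins 54 mm behind the grasp point. The pads swing forward as they close: fully open they stand 13 mm farther back than shut.
Start: joints at [-1.352, 0.477, 0.022, 1.555, -0.011, 1.109, -0.083], TCP at [0.217, 0.639, 0.21] pointing down, gripper open.
Joint ranges: [-2.96, 2.96], [-0.34, 2.1], [-1.41, 1.46], [0.24, 2.44], [-1.37, 4.51], [0.17, 1.92], [-2.96, 2.96]. Speed limits (rad/s): [2.39, 2.39, 3.14, 3.14, 3.14, 3.14, 3.14].

### API

Orientations are given as a rotation vector (axis times angle).
In Python, from bench import r gives the robot as it stands.
- The arm moves only by the shell command python3 -m jog 'ROWS' [FORCE]. ROWS is JSON, one flat list of numbers, 7 for each row, row after row: the turn, a rotation vector about the tool's x, y, z normalised to -1 to 1, where 1 is 180 degrees, then the shift along the tool's x, y, z normalised to -1 to 1, where 1 is 200 mm, then the opening, from 0 (shut) to 1 (fully open). In form: [wx, wy, wz, x, y, z, hand, wx, wy, wz, x, y, z, hand, ...]. A call has 1 to 12 rows; each row is the pose to reach, as a shift and turn from the pose measured when the call began, along the tool's axes at that moment, turning the shorter way round; what a row does not reach only later rows make up. A row lasts 1/10 s, in which the tool goes at most 50 mm and 8.59 degrees, less where a joint would pass 70% of its speed; a pose out of reach is approached as far as the arm can. A call with a number of a shift or a turn outside -1 to 1 is refused whole. A call with a gripper value outside its range is refused whole. The fingers move at their own pace and stop on an object; FORCE is the grip in N (left out, the last holds). Time passes only in rows, so rows that repeat a pose let the fingers close. It gives the time, the measured TCP pose, the force and the opening at its end, in the units of the state.
- r.get_obs(): the state, without advancing time (a new reading comes with each control period).
- r.grab_frame(name): name is "scene" or "side" or "wrist"; returns the picture (480x640x3 uint8, red, green, blue); there is no depth.
- r.calibration(name): a dict with "K" (3x3 intrinsics, pixels), "origin" and "rotation" of the camera in the world; the wrist camera has in their place "T_tool_cam" (4x4, takes a point from camera to tool coordinates, whose origin is the TCP and whose axes are the flange's). Camera axes: x right, y up, looking along -z (the intrinsics and any distortion apply to the point x, -y, -z); pixel columns grow to the right and rows downward; lengths in m; the calibration is good to about 2 mm. A picture is of the moment at which its call begins: read the wrist's pose just before it. calibration takes no time and is no camera call.
- r.hand_in(): hands the job in, once; it reports no verdict.
The state is a dict: "clock": time; "joints": joint angles; "qvel": joint speeds; "tau": joint torques, N m; "tcp_pos": TCP position; "orientation": TCP orientation; "contact_force": force on the tool from outside, world axes, zero at the start; "moment": the same for the moment, N m; "grip_width": finger opening in m.
Only numpy, scipy, OpenCV 4.12 (cv2) and the standard library are available. Lean on these libraries where they do the work, as an engineer would, in place of code of your own. Each camera call takes 0.05 s, during which the arm holds its last target.

## Working session

There is one attempt and no reset: what is moved stays moved. The work goes in short steps, Python scripts to look and compute and a shell command to move; the robot and the scene stay as the last step left them, time stands still between calls to the robot, and variables do not carry over. Pictures are saved under pics/ and viewed, and the job is handed in when it is done.

```bash
ls; mkdir -p pics; python3 - <<'E'
from bench import r
import cv2,numpy as np
o=r.get_obs(); print(o)
print(r.grasp_offset)
for n in("scene","side","wrist"):
    im=r.grab_frame(n); cv2.imwrite(f"pics/{n}0.png",im[:,:,::-1])
    print(n,r.calibration(n))
E
```

```text
pics
{'clock': 0.0, 'joints': array([-1.35210784,  0.4778288 ,  0.02237453,  1.55644749, -0.01150882,
        1.10932472, -0.08308899]), 'qvel': array([-0.00192316, -0.00170427,  0.00184364, -0.00036753, -0.00104376,
        0.00097665,  0.00045001]), 'tau': array([-4.36618711e-04, -5.96452940e+01,  1.60743803e+00, -2.81195587e+01,
        1.24149580e-02,  9.54310235e-03, -3.52039763e-06]), 'tcp_pos': array([0.21650784, 0.63866038, 0.20930888]), 'orientation': array([-5.11014661e-01, -3.09959169e+00,  2.94207091e-03]), 'contact_force': array([-0.01795426, -0.36900505, -0.34116665]), 'moment': array([0.03395151, 0.01576476, 0.01737762]), 'grip_width': 0.08524700788471581}
0.0187
scene {'K': array([[472.82031067,   0.        , 315.03692391],
       [  0.        , 472.82031067, 239.25539638],
       [  0.        ,   0.        ,   1.        ]]), 'origin': array([ 0.29824693, -0.43852533,  0.7978603 ]), 'rotation': array([ 0.51761523, -0.19476699, -0.69642112])}
side {'K': array([[466.65486627,   0.        , 317.22342059],
       [  0.        , 466.65486627, 240.22057296],
       [  0.        ,   0.        ,   1.        ]]), 'origin': array([0.1919356 , 0.56789444, 0.39457825]), 'rotation': array([ 0.3897239 , -1.49963346, -2.20222674])}
wrist {'K': array([[379.40839272,   0.        , 326.03141762],
       [  0.        , 379.40839272, 244.12215769],
       [  0.        ,   0.        ,   1.        ]]), 'T_tool_cam': array([[-8.67170042e-04,  9.44590260e-01,  3.28250651e-01,
         8.48454509e-02],
       [ 9.99999616e-01,  8.61585799e-04,  1.62449505e-04,
        -6.00434172e-06],
       [-1.29367879e-04,  3.28250665e-01, -9.44590644e-01,
        -1.64204302e-01],
       [ 0.00000000e+00,  0.00000000e+00,  0.00000000e+00,
         1.00000000e+00]])}
```

View pics/scene0.png

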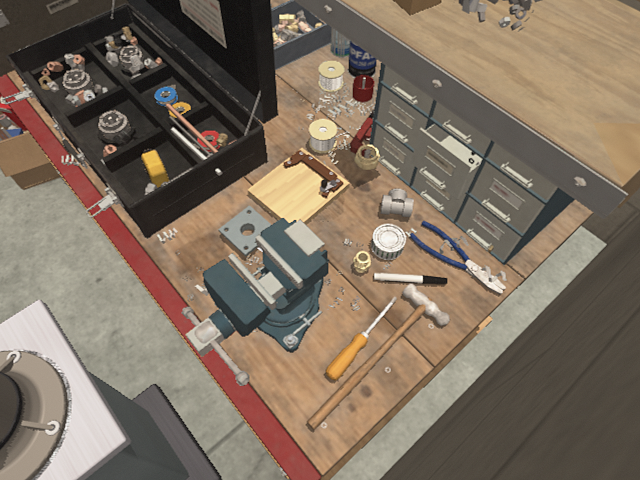

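View pics/side0.png

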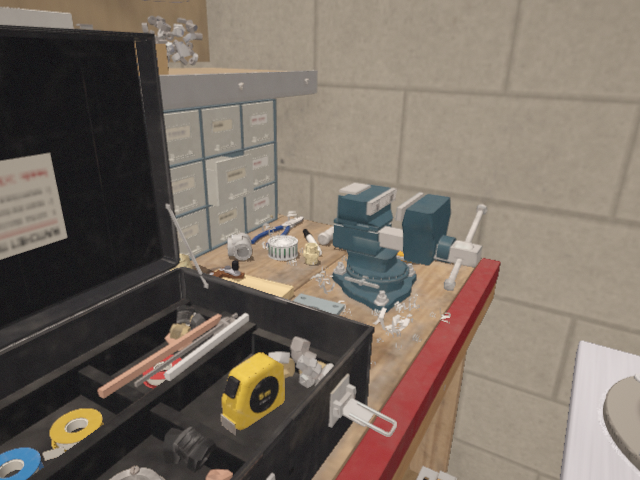

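View pics/wrist0.png

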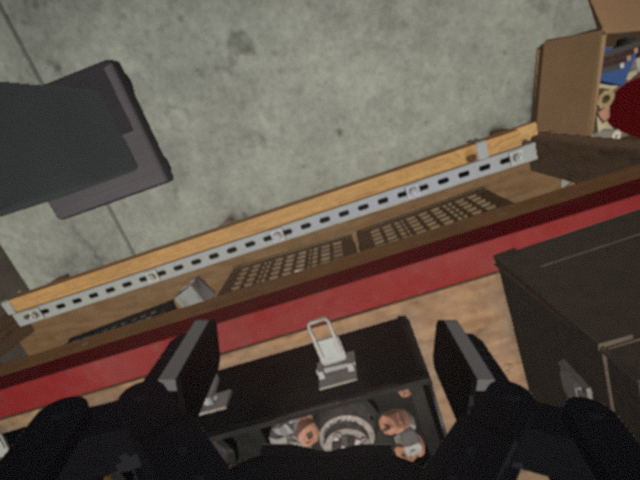

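```bash
cat > h.py <<'E'
from bench import r
import cv2,numpy as np
from scipy.spatial.transform import Rotation as R
def cam(n,obs=None):
    c=r.calibration(n)
    if n!="wrist": return c["K"],np.array(c["origin"]),R.from_rotvec(c["rotation"]).as_matrix()
    T=np.eye(4);T[:3,:3]=R.from_rotvec(obs["orientation"]).as_matrix();T[:3,3]=obs["tcp_pos"]
    T=T@c["T_tool_cam"]; return c["K"],T[:3,3],T[:3,:3]
def px2w(C,u,v,z):
    K,o,M=C; d=M@np.array([(u-K[0,2])/K[0,0],-(v-K[1,2])/K[1,1],-1]); return o+d*(z-o[2])/d[2]
def w2px(C,p):
    K,o,M=C; q=M.T@(np.asarray(p)-o); return np.array([K[0,0]*q[0]/-q[2]+K[0,2], K[1,1]*-q[1]/-q[2]+K[1,2]])
def totool(obs,p):
    "world displacement/point -> tool shift normalised"
    M=R.from_rotvec(obs["orientation"]).as_matrix(); return M.T@(np.asarray(p)-obs["tcp_pos"])/0.2
def shot(n,name,crop=None,s=1):
    o=r.get_obs(); im=r.grab_frame(n)[:,:,::-1]
    cv2.imwrite(f"pics/{name}_full.png",im)
    if crop: x0,y0,x1,y1=crop; im=cv2.resize(im[y0:y1,x0:x1],None,fx=s,fy=s,interpolation=cv2.INTER_CUBIC)
    cv2.imwrite(f"pics/{name}.png",im); return o
E
python3 - <<'E'
import cv2
im=cv2.imread("pics/scene0.png"); cv2.imwrite("pics/s0c.png",cv2.resize(im[140:280,200:400],None,fx=4,fy=4,interpolation=cv2.INTER_CUBIC))
im=cv2.imread("pics/side0.png"); cv2.imwrite("pics/d0c.png",cv2.resize(im[230:350,170:370],None,fx=4,fy=4,interpolation=cv2.INTER_CUBIC))
from h import *
C=cam("scene")
for n,u,v,z in [("board left",248,190,.018),("flange c",247,231,.022),("knob",325,183,.044),("boardfar",300,150,.018)]: print(n,px2w(C,u,v,z))
E
```

```text
board left [0.57986495 0.09435914 0.018     ]
flange c [0.51768617 0.01356769 0.022     ]
knob [ 0.69760072 -0.01036567  0.044     ]
boardfar [0.73009875 0.10732146 0.018     ]
```

View pics/s0c.png

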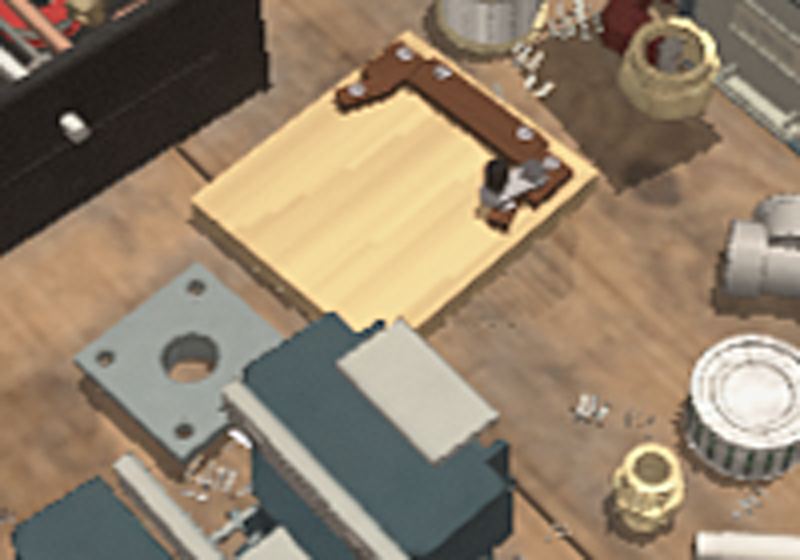

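View pics/d0c.png

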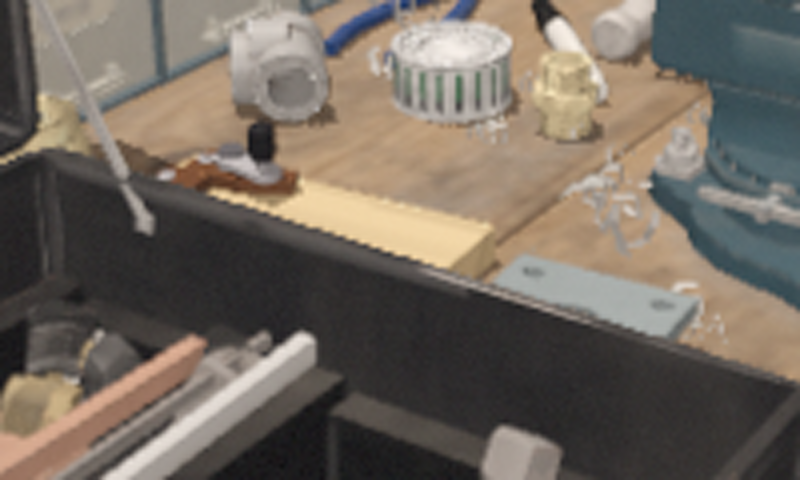

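```bash
python3 - <<'E'
from h import *
from scipy.optimize import least_squares
C=cam("scene")
f=lambda a,b:(200+a/4,140+b/4)
BL=px2w(C,*f(193,200),.018);BF=px2w(C,*f(408,32),.018);BR=px2w(C,*f(598,178),.018)
print(BL,BF,BR,np.linalg.norm(BL-BF),np.linalg.norm(BR-BF))
d=BF-BL;print("yaw",np.arctan2(d[1],d[0])); e=BF-BR; print(np.arctan2(-e[0],e[1]))
# fixture fit: corners (-75,70),(85,70),(85,-70)
L=np.array([[-.075,.07],[.085,.07],[.085,-.07]]);W=np.array([BL,BF,BR])[:,:2]
g=lambda p:((L@np.array([[np.cos(p[2]),np.sin(p[2])],[-np.sin(p[2]),np.cos(p[2])]])+p[:2])-W).ravel()
s=least_squares(g,[.65,.05,.2]);print("fixture",s.x,s.fun)
FL=px2w(C,*f(78,360),.022);FF=px2w(C,*f(196,262),.022);FN=px2w(C,*f(185,460),.022);FC=px2w(C,*f(190,350),.022)
print("flange",FL,FF,FN,FC)
print(np.linalg.norm(FL-FF),np.linalg.norm(FL-FN)); d=FF-FL; print(np.arctan2(d[1],d[0])); print((FF+FN)/2)
c,sn=np.cos(s.x[2]),np.sin(s.x[2]);M=np.array([[c,-sn],[sn,c]])
for n,p in [("flc",(FF+FN)/2),("bore",FC),("knob",px2w(C,*f(497,172),.044))]: print(n,M.T@(p[:2]-s.x[:2]))
E
```

```text
[0.58025288 0.09402327 0.018     ] [0.73707829 0.10886386 0.018     ] [ 0.74711555 -0.03170178  0.018     ] 0.15752602775796007 0.14092354138581123
yaw 0.09435034735307099
0.0712852345027917
fixture [0.65841473 0.03131104 0.07870133] [-2.10941365e-03  1.17458898e-03  5.69929741e-04 -1.08678689e-03
  1.53948389e-03 -8.78021100e-05]
flange [0.47879724 0.05027203 0.022     ] [0.55676518 0.05931175 0.022     ] [ 0.4847829  -0.02821854  0.022     ] [0.52322874 0.01938103 0.022     ]
0.0784902281256937 0.07871846835473793
0.11542624168997309
[0.52077404 0.01554661 0.022     ]
flc [-0.13845404 -0.00489431]
bore [-0.13570547 -0.00126475]
knob [ 0.03473246 -0.04355832]
```

```bash
python3 - <<'E'
from h import *
C=cam("scene")
f=lambda a,b:(200+a/4,140+b/4)
for n,p,z in [("anvil top L",(340,365),.18),("anvil far",(400,320),.18),("anvil r",(497,415),.18),("anvil near",(430,460),.18),("jaw L",(230,385),.17),("teal L",(330,315),.16),("tealL2",(245,370),.16),("movjaw",(125,455),.17)]:
    print(n,px2w(C,*f(*p),z))
for n,u,v,z in [("movjaw far l",204,270,.17),("movjaw r",262,305,.17),("jawR",277,300,.17),("screw end",195,345,.1),("handle up",185,312,.1),("case right back",265,152,.104),("case right front",148,235,.104),("case left front",10,72,.104),("vise base L",250,265,.0)]: print(n,px2w(C,u,v,z))
E
```

```text
anvil top L [ 0.51696616 -0.11718026  0.18      ]
anvil far [ 0.5477642  -0.11642432  0.18      ]
anvil r [ 0.54785806 -0.17350084  0.18      ]
anvil near [ 0.51599107 -0.17171756  0.18      ]
jaw L [ 0.48239687 -0.09110231  0.17      ]
teal L [ 0.53601389 -0.08562972  0.16      ]
tealL2 [ 0.49406988 -0.08391141  0.16      ]
movjaw [ 0.43326007 -0.08980038  0.17      ]
movjaw far l [ 0.38628754 -0.08583612  0.17      ]
movjaw r [ 0.41724917 -0.18702283  0.17      ]
jawR [ 0.43828813 -0.19500678  0.17      ]
screw end [ 0.31370003 -0.14425728  0.1       ]
handle up [ 0.33156542 -0.08895167  0.1       ]
case right back [0.62824392 0.08735517 0.104     ]
case right front [0.36087779 0.07077165 0.104     ]
case left front [0.34953459 0.63032189 0.104     ]
vise base L [ 0.48241646 -0.03880878  0.        ]
```

```bash
cat >> h.py <<'E'
FIX=np.array([.6584,.0313]);YAW=.0787
def fx2w(x,y,z):
    c,s=np.cos(YAW),np.sin(YAW); return np.array([FIX[0]+c*x-s*y,FIX[1]+s*x+c*y,z])
def w2fx(p):
    c,s=np.cos(YAW),np.sin(YAW); d=np.asarray(p)[:2]-FIX; return np.array([c*d[0]+s*d[1],-s*d[0]+c*d[1]])
def row(p,yaw=None,tilt=0.,obs=None):
    "row for world point p, tips tilted forward by tilt"
    obs=obs or r.get_obs(); yaw=YAW if yaw is None else yaw
    M0=R.from_rotvec(obs["orientation"]).as_matrix()
    y=np.array([-np.sin(yaw),np.cos(yaw),0]); z=np.array([np.sin(tilt)*np.cos(yaw),np.sin(tilt)*np.sin(yaw),-np.cos(tilt)])
    M=np.stack([np.cross(y,z),y,z],1)
    w=R.from_matrix(M0.T@M).as_rotvec()/np.pi
    return np.round(np.r_[w,M0.T@(np.asarray(p)-obs["tcp_pos"])/.2],4)
E
python3 - <<'E'
from h import *
print(row([.45,.02,.30]),row([.33,.33,.28]))
E
```

```text
[-5.0000e-04 -1.0000e-04 -1.2910e-01 -2.0988e+00 -2.5563e+00 -4.4840e-01] [-5.0000e-04 -1.0000e-04 -1.2910e-01 -1.0330e+00 -1.2807e+00 -3.5040e-01]
```

```bash
python3 -m jog '[0,0,0,-0.7,-0.85,-0.2,1,0,0,0,-0.7,-0.85,-0.2,0.4,0,0,0,-0.7,-0.85,-0.2,0.4,0,0,0,-0.7,-0.85,-0.2,0.4,0,0,0,-0.7,-0.85,-0.2,0.4]' 40; python3 -m jog '[0,0,0,-0.7,-0.85,-0.2,0.4,0,0,0,-0.7,-0.85,-0.2,0.4,0,0,0,-0.7,-0.85,-0.2,0.4,0,0,0,-0.7,-0.85,-0.2,0.4,0,0,0,-0.7,-0.85,-0.2,0.4]'; python3 -c "
from h import *
print(row([.45,.02,.30]))"
```

```text
clock: 0.65
tcp_pos: [0.2968, 0.4286, 0.2504]
orientation: [0.518, 3.098, -0.003]
contact_force: [0.0, 0.2, -0.2]
grip_width: 0.0344
clock: 1.15
tcp_pos: [0.375, 0.2184, 0.2915]
orientation: [0.525, 3.096, -0.003]
contact_force: [0.4, 1.0, 0.2]
grip_width: 0.0344
[-6.000e-04  4.000e-04 -1.319e-01 -6.810e-01 -8.133e-01 -4.010e-02]
```

```bash
python3 -m jog '[0,0,-0.132,-0.681,-0.813,-0.04,0.4,0,0,-0.132,-0.681,-0.813,-0.04,0.4,0,0,-0.132,-0.681,-0.813,-0.04,0.4,0,0,-0.132,-0.681,-0.813,-0.04,0.4,0,0,-0.132,-0.681,-0.813,-0.04,0.4,0,0,-0.132,-0.681,-0.813,-0.04,0.4,0,0,-0.132,-0.681,-0.813,-0.04,0.4]'; python3 -c "
from h import *
o=shot('wrist','w1'); print(o['tcp_pos'],o['joints'],row([.45,.02,.3]))"
```

```text
clock: 1.85
tcp_pos: [0.4499, 0.0195, 0.2999]
orientation: [-0.12, 3.139, -0.003]
contact_force: [0.2, -0.0, -0.3]
grip_width: 0.0337
[0.44990089 0.01949386 0.29986545] [-0.69044936 -0.01150923  0.51125165  1.97343631  0.00808256  1.17791881
  1.46514479] [-0.0006  0.0001  0.0002 -0.0014 -0.0033 -0.0011]
```

View pics/w1.png

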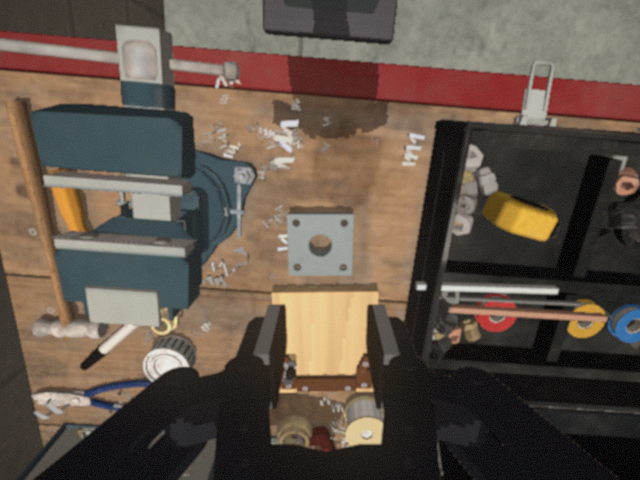

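```bash
python3 -c "
import cv2
im=cv2.imread('pics/w1_full.png'); cv2.imwrite('pics/w1c.png',cv2.resize(im[195:395,240:400],None,fx=3.75,fy=3,interpolation=cv2.INTER_CUBIC))"
```

```text
(no output)
```

View pics/w1c.png

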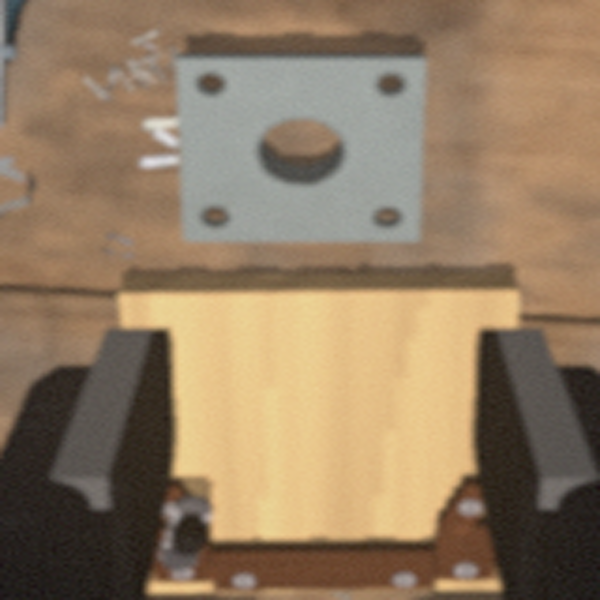

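```bash
python3 - <<'E'
from h import *
o=r.get_obs();C=cam("wrist",o)
f=lambda a,b:(240+a/3.75-.5,195+b/3-.5)
P=lambda a,b,z:px2w(C,*f(a,b),z)
F=[P(178,57,.022),P(425,57,.022),P(420,242,.022),P(184,242,.022)]
for p in F: print(p, w2fx(p))
c=np.mean(F,0);print("centre",c,w2fx(c)); d=F[1]-F[0];e=F[2]-F[3];g=F[3]-F[0]
print("sizes",[np.linalg.norm(F[i]-F[i-1]) for i in range(4)],"yaw",np.arctan2(-d[0],d[1]),np.arctan2(-e[0],e[1]))
B=[P(118,290,.018),P(520,288,.018)]; print("board",B,[w2fx(b) for b in B],np.linalg.norm(B[1]-B[0])); d=B[1]-B[0];print(np.arctan2(-d[0],d[1]))
S=[P(210,543,.026),P(438,541,.026)];d=S[1]-S[0];print("stop",[w2fx(b) for b in S],np.arctan2(-d[0],d[1]))
k=P(188,532,.053);print("knob",w2fx(k),w2fx(P(300,150,.022)))
for a,b in [(56,478),(110,330),(540,478),(500,330)]: print(w2fx(P(a,b,.3)))
E
```

```text
[ 0.48325151 -0.024224    0.022     ] [-0.17897159 -0.04158218]
[0.47703499 0.05455155 0.022     ] [-0.17897564  0.03743827]
[0.55738273 0.06103731 0.022     ] [-0.09836668  0.03758712]
[ 0.56369121 -0.0186077   0.022     ] [-0.09833933 -0.04230734]
centre [0.52034011 0.01818929 0.022     ] [-0.13866331 -0.00221603]
sizes [np.float64(0.08063552105285365), np.float64(0.07902045739041892), np.float64(0.08060909171902972), np.float64(0.07989445819341297)] yaw 0.07875119951652708 0.07904234983492962
board [array([ 0.58996852, -0.04069154,  0.018     ]), array([0.5779963 , 0.09817635, 0.018     ])] [array([-0.07387956, -0.06638871]), array([-0.0748971 ,  0.07299059])] 0.13938301188347862
0.08600036669905237
stop [array([ 0.05183995, -0.03721776]), array([0.05065019, 0.04723451])] 0.09278704226925627
knob [ 0.02480496 -0.04202007] [-0.13958502 -0.00278326]
[-0.1776495  -0.03070238]
[-0.20579094 -0.02196847]
[-0.17769986  0.03495868]
[-0.20581578  0.02840632]
```

```bash
sed -i 's/^FIX=.*/FIX=np.array([.6583,.0328]);YAW=.082/' h.py; python3 -c "
from h import *
print(row(fx2w(-.22,-.004,.12),tilt=.3),row(fx2w(-.22,-.004,.02),tilt=.3),fx2w(-.22,-.004,.12))"
```

```text
[-7.000e-04 -9.540e-02 -8.000e-04  5.550e-02 -4.340e-02  8.989e-01] [-7.0000e-04 -9.5400e-02 -8.0000e-04  5.5500e-02 -4.2500e-02  1.3989e+00] [0.43936686 0.01079365 0.12      ]
```

```bash
python3 -m jog '[0,-0.095,0,0.055,-0.043,0.9,0.25,0,-0.095,0,0.055,-0.043,0.9,0.25,0,-0.095,0,0.055,-0.043,0.9,0.25,0,-0.095,0,0.055,-0.043,0.9,0.25,0,-0.095,0,0.055,-0.043,0.9,0.25]' 40; python3 -c "
from h import *
o=r.get_obs();print(w2fx(o['tcp_pos']),o['joints'],row(fx2w(-.22,-.004,.02),tilt=.3),row(fx2w(-.22,-.004,.005),tilt=.3))"
```

```text
clock: 2.4
tcp_pos: [0.4387, 0.0119, 0.1164]
orientation: [-0.118, 2.846, 0.01]
contact_force: [-0.2, 0.1, 0.2]
grip_width: 0.0212
[-0.22060678 -0.00280329] [-0.66913628  0.0788304   0.49863975  2.4326608  -0.01497911  0.34782058
  1.48985594] [-0.0016 -0.002   0.0006  0.1366 -0.0034  0.4624] [-0.0016 -0.002   0.0006  0.1583 -0.003   0.5342]
```

```bash
python3 -c "
from h import *
print(row(fx2w(-.205,-.004,.06),tilt=.1),row(fx2w(-.203,-.004,.02),tilt=.1))"
```

```text
[-0.0017  0.0616  0.0004  0.0069 -0.0045  0.2926] [-1.70e-03  6.16e-02  4.00e-04  5.52e-02 -3.40e-03  4.87e-01]
```

```bash
python3 -m jog '[0,0.062,0,0.007,-0.004,0.293,0.25,0,0.062,0,0.007,-0.004,0.293,0.25,0,0.062,0,0.055,-0.003,0.487,0.25,0,0.062,0,0.055,-0.003,0.487,0.25]'; python3 -c "
from h import *
o=r.get_obs();print(w2fx(o['tcp_pos']),o['joints'],row(fx2w(-.203,-.004,.02),tilt=.1),row(fx2w(-.203,-.004,.002),tilt=.1),row(fx2w(-.203,-.004,.006),tilt=.2))"
```

```text
clock: 2.8
tcp_pos: [0.4536, 0.0134, 0.0172]
orientation: [-0.129, 3.048, -0.002]
contact_force: [-1.1, -0.6, 0.0]
grip_width: 0.0216
[-0.20555032 -0.00253493] [-0.49046124  0.41966673  0.37351841  2.3077707  -0.38541894  0.37397955
  1.8567406 ] [-0.0016 -0.0029  0.0009 -0.0139 -0.0074 -0.0127] [-0.0016 -0.0029  0.0009 -0.0058 -0.007   0.0769] [-0.0015 -0.0347  0.001  -0.0076 -0.0071  0.057 ]
```

```bash
python3 -m jog '[0,0,0,-0.006,-0.007,0.03,0.25,0,0,0,-0.006,-0.007,0.055,0.25,0,0,0,-0.006,-0.007,0.055,0.25]'; python3 -m jog '[0,0,0,0,0,0.02,0.25,0,0,0,0,0,0.02,0.25]'; python3 -c "
from h import *
o=shot('side','d1',(280,220,480,370),4);shot('wrist','w2'); print(o['tcp_pos'],w2fx(o['tcp_pos']),o['contact_force'])"
```

```text
clock: 3.1
tcp_pos: [0.4561, 0.0127, 0.0075]
orientation: [-0.13, 3.046, -0.001]
contact_force: [0.2, 0.2, 1.5]
grip_width: 0.0217
clock: 3.3
tcp_pos: [0.4567, 0.013, 0.0041]
orientation: [-0.13, 3.045, 0.0]
contact_force: [-0.9, -0.4, 0.3]
grip_width: 0.0211
[0.4567447  0.01300967 0.00413333] [-0.20249904 -0.00321481] [-0.87778123 -0.39803651  0.32432691]
```

View pics/d1.png

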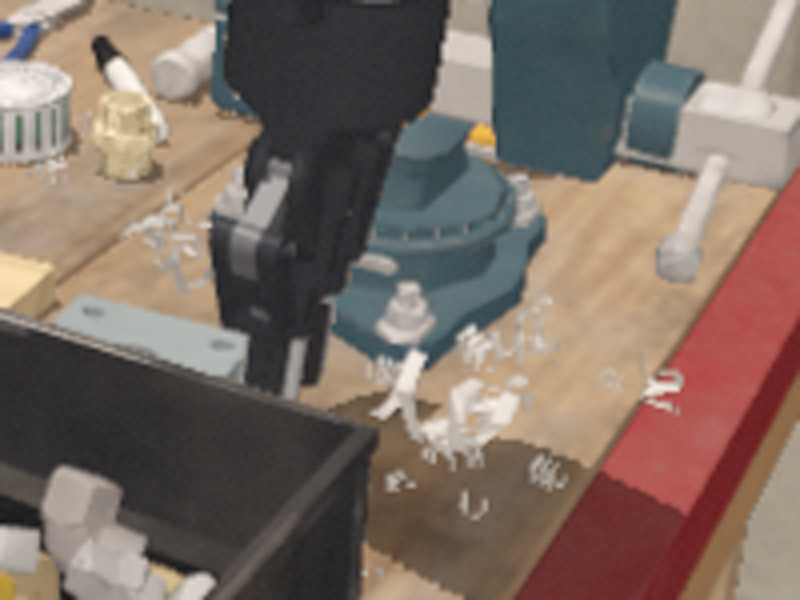

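View pics/w2.png

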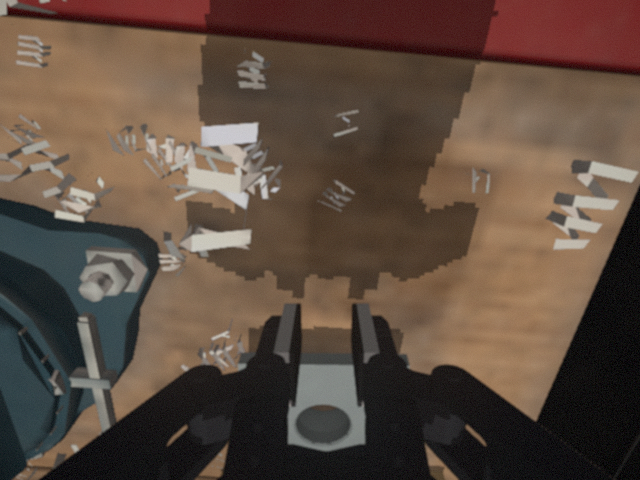

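```bash
python3 -c "
from h import *
for x in (-.18,-.165,-.155): print(row(fx2w(x,-.004,.005),tilt=.12))"
```

```text
[-0.0012 -0.0085  0.0011 -0.1129 -0.0035  0.0053]
[-0.0012 -0.0085  0.0011 -0.1876 -0.0037  0.0123]
[-0.0012 -0.0085  0.0011 -0.2374 -0.0039  0.017 ]
```

```bash
python3 -m jog '[0,-0.008,0,-0.055,-0.003,0.003,0.25,0,-0.008,0,-0.11,-0.003,0.005,0.25,0,-0.008,0,-0.15,-0.003,0.009,0.25,0,-0.008,0,-0.15,-0.003,0.009,0.25]';python3 -c "
from h import *
o=r.get_obs();print(w2fx(o['tcp_pos']),o['contact_force'])
for x in (-.172,-.162,-.158): print(row(fx2w(x,-.004,.005),tilt=.15))"
```

```text
clock: 3.8
tcp_pos: [0.4889, 0.0151, 0.0053]
orientation: [-0.129, 3.018, 0.001]
contact_force: [-0.5, -0.1, 0.5]
grip_width: 0.0212
[-0.1702499  -0.00381454] [-0.54465956 -0.11459851  0.48339322]
[-0.0012 -0.0094  0.0012  0.0088 -0.0009  0.0002]
[-0.0012 -0.0094  0.0012 -0.0408 -0.0011  0.0063]
[-0.0012 -0.0094  0.0012 -0.0606 -0.0011  0.0087]
```

```bash
python3 -m jog '[0,-0.009,0,-0.02,-0.001,0.004,0.25,0,-0.009,0,-0.04,-0.001,0.006,0.25,0,-0.009,0,-0.04,-0.001,0.006,0.25]';python3 -c "
from h import *
o=shot('scene','s2',(200,140,400,280),4);print(w2fx(o['tcp_pos']),o['contact_force'])
for x in (-.162,-.158,-.154): print(row(fx2w(x,-.004,.005),tilt=.15))"
```

```text
clock: 4.1
tcp_pos: [0.4975, 0.0155, 0.005]
orientation: [-0.128, 2.99, 0.003]
contact_force: [0.9, -0.4, -0.7]
grip_width: 0.0212
[-0.16170005 -0.0040257 ] [ 0.86683578 -0.36720077 -0.66513498]
[-0.0012 -0.0005  0.0012  0.0003  0.      0.0001]
[-0.0012 -0.0005  0.0012 -0.0195 -0.0001  0.0031]
[-0.0012 -0.0005  0.0012 -0.0393 -0.0001  0.006 ]
```

View pics/s2.png

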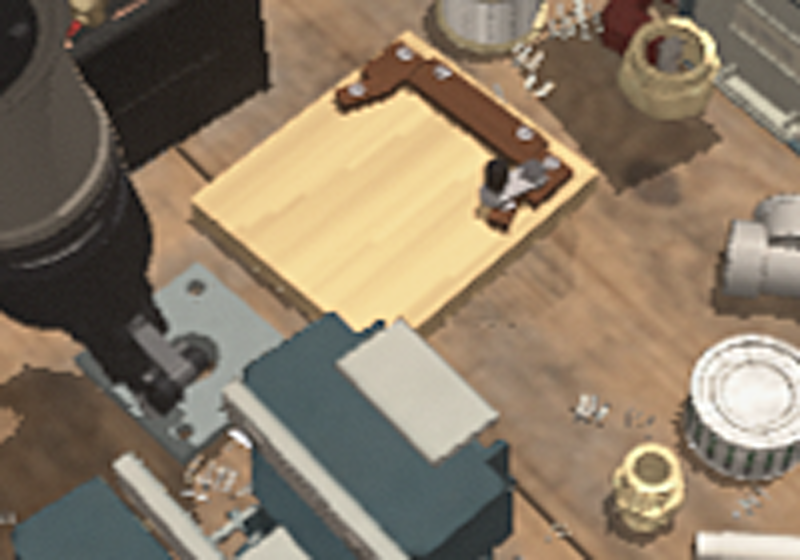

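```bash
python3 -c "
from h import *
o=shot('wrist','w3',(220,220,420,420),3); C=cam('wrist',o); print(w2px(C,o['tcp_pos']))
shot('side','d3',(260,230,400,335),5.5)
D=cam('side'); q=w2px(D,o['tcp_pos']); print((q-[260,230])*5.5)
for y in (-.04,.04):print((w2px(D,fx2w(-.179,y-.004,.014))-[260,230])*5.5)
q=w2px(cam('scene'),o['tcp_pos']); print((q-[200,140])*4)
"
```

```text
[326.1473691  298.35202621]
[354.40630198 506.78286413]
[465.31251994 430.11848964]
[349.6831795  564.35726846]
[156.10737216 403.10356437]
```

View pics/d3.png

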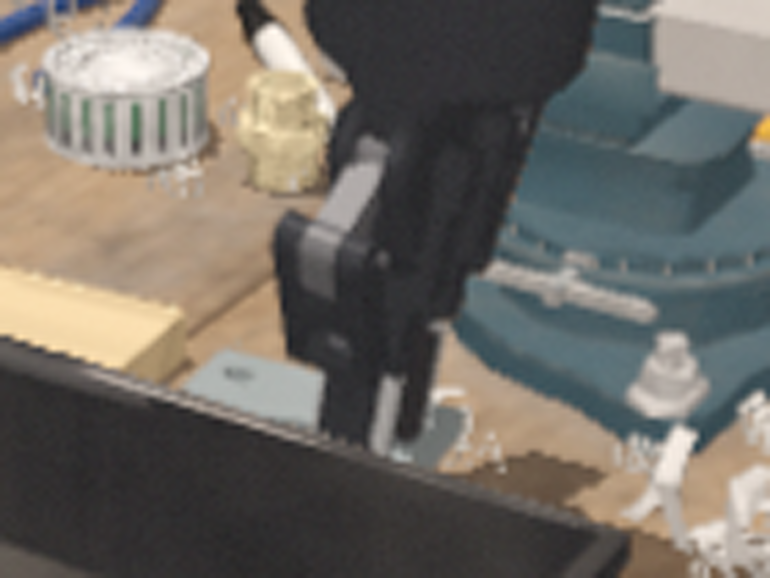

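View pics/w3.png

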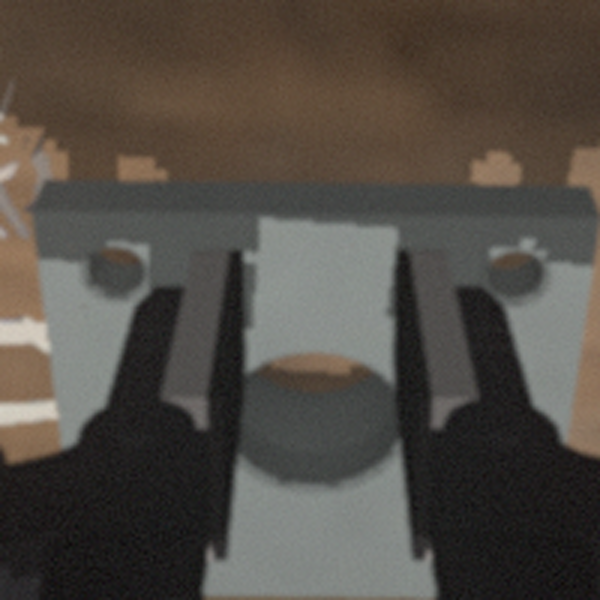

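```bash
python3 -c "
from h import *
o=r.get_obs(); C=cam('wrist',o); M=R.from_rotvec(o['orientation']).as_matrix()
for x in (-.011,0,.011):
  for y in (.0106,.0206):
    print(x,y,[tuple(np.round((w2px(C,o['tcp_pos']+M@[x,y,-s])-[220,220])*3)) for s in (0,.01,.02,.03,.04)])
"
```

```text
-0.011 0.0106 [(np.float64(383.0), np.float64(295.0)), (np.float64(387.0), np.float64(328.0)), (np.float64(391.0), np.float64(365.0)), (np.float64(395.0), np.float64(406.0)), (np.float64(400.0), np.float64(452.0))]
-0.011 0.0206 [(np.float64(444.0), np.float64(295.0)), (np.float64(451.0), np.float64(328.0)), (np.float64(458.0), np.float64(365.0)), (np.float64(467.0), np.float64(406.0)), (np.float64(476.0), np.float64(452.0))]
0 0.0106 [(np.float64(384.0), np.float64(235.0)), (np.float64(388.0), np.float64(265.0)), (np.float64(392.0), np.float64(299.0)), (np.float64(397.0), np.float64(337.0)), (np.float64(402.0), np.float64(380.0))]
0 0.0206 [(np.float64(447.0), np.float64(235.0)), (np.float64(454.0), np.float64(265.0)), (np.float64(461.0), np.float64(299.0)), (np.float64(470.0), np.float64(337.0)), (np.float64(480.0), np.float64(380.0))]
0.011 0.0106 [(np.float64(386.0), np.float64(172.0)), (np.float64(389.0), np.float64(200.0)), (np.float64(394.0), np.float64(231.0)), (np.float64(398.0), np.float64(265.0)), (np.float64(404.0), np.float64(305.0))]
0.011 0.0206 [(np.float64(449.0), np.float64(172.0)), (np.float64(456.0), np.float64(200.0)), (np.float64(465.0), np.float64(231.0)), (np.float64(474.0), np.float64(265.0)), (np.float64(484.0), np.float64(305.0))]
```

```bash
python3 -c "
from h import *
for x,z in ((-.162,.04),(-.208,.04),(-.208,.012)): print(row(fx2w(x,-.004,z),tilt=.1))"
```

```text
[-0.0012  0.0154  0.0012 -0.0269 -0.0007 -0.1729]
[-0.0012  0.0154  0.0012  0.2006 -0.     -0.2069]
[-0.0012  0.0154  0.0012  0.2213  0.0006 -0.0684]
```

```bash
python3 -m jog '[0,0.015,0,-0.027,0,-0.173,0.25,0,0.015,0,0.2,0,-0.207,0,0,0.015,0,0.2,0,-0.207,0,0,0.015,0,0.22,0,-0.068,0,0,0.015,0,0.22,0,-0.068,0]'; python3 -c "
from h import *
o=shot('wrist','w4',(220,220,420,420),3); C=cam('wrist',o); print((w2px(C,o['tcp_pos'])-220)*3,w2fx(o['tcp_pos']))
M=R.from_rotvec(o['orientation']).as_matrix()
for x in (0,.011): print([(w2px(C,o['tcp_pos']+M@[x,0,-s])-220)*3 for s in (0,.01,.02)])
shot('side','d4',(260,230,400,335),5.5)
D=cam('side'); q=w2px(D,o['tcp_pos']); print((q-[260,230])*5.5)
"
```

```text
clock: 4.75
tcp_pos: [0.4495, 0.0116, 0.0103]
orientation: [-0.13, 3.042, -0.0]
contact_force: [0.1, 0.6, 0.1]
grip_width: 0.0003
[318.39553951 235.22273225] [-0.20981805 -0.00400113]
[array([318.39553951, 235.22273225]), array([318.41834601, 265.62844638]), array([318.44377885, 299.53561692])]
[array([318.3401197 , 172.55360304]), array([318.3603296 , 200.12119496]), array([318.38291922, 230.9348717 ])]
[511.78343928 532.85772593]
```

View pics/d4.png

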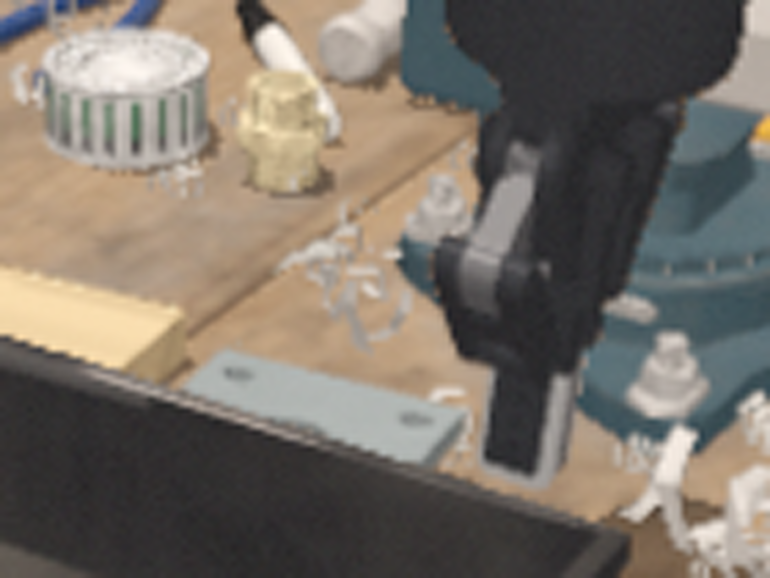

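View pics/w4.png

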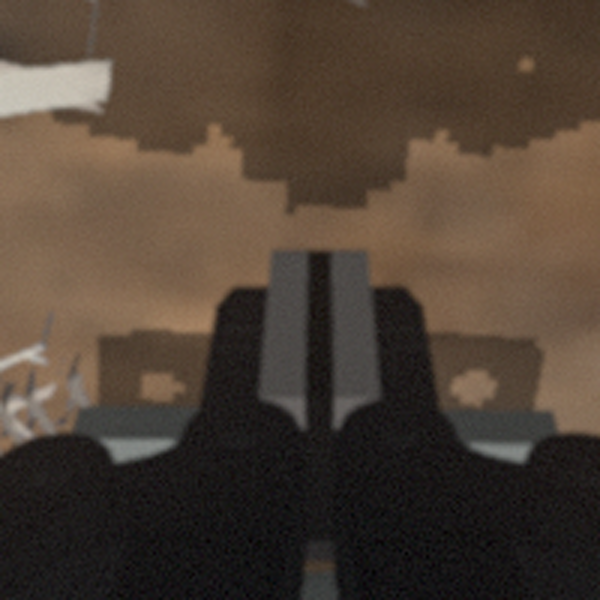

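```bash
for i in 1 2; do python3 -m jog '[0,0,0,0,0,0.02,0,0,0,0,0,0,0.04,0,0,0,0,0,0,0.04,0]'|egrep 'tcp|force'; done
```

```text
tcp_pos: [0.4519, 0.0114, 0.0038]
contact_force: [-1.0, -1.5, 0.5]
tcp_pos: [0.4524, 0.0114, -0.0047]
contact_force: [-0.3, -0.4, -0.6]
```

```bash
for i in 1 2; do python3 -m jog '[0,0,0,0,0,0.02,0,0,0,0,0,0,0.02,0]'|egrep 'tcp|force'; done
```

```text
tcp_pos: [0.4526, 0.0114, -0.009]
contact_force: [0.1, 0.5, -0.8]
tcp_pos: [0.4528, 0.0114, -0.0134]
contact_force: [0.4, 0.5, -0.1]
```

```bash
for i in 1 2; do python3 -m jog '[0,0,0,0,0,0.01,0,0,0,0,0,0,0.01,0]'|egrep 'tcp|force'; done
```

```text
tcp_pos: [0.4528, 0.0114, -0.0156]
contact_force: [0.4, -0.3, -0.8]
tcp_pos: [0.453, 0.0114, -0.0178]
contact_force: [-0.6, -0.5, -0.5]
```

```bash
python3 -m jog '[0,0,0,0,0,0.01,0,0,0,0,0,0,0.01,0]'|egrep 'tcp|force'; python3 -c "
from h import *
o=shot('wrist','w5',(220,220,420,420),3);print(o['contact_force'],o['tcp_pos'])
shot('side','d5',(260,230,400,335),5.5)
"
```

```text
tcp_pos: [0.4531, 0.0114, -0.0199]
contact_force: [-0.9, 0.7, -0.3]
[-0.88374608  0.74221218 -0.34534973] [ 0.453107    0.01141131 -0.01994009]
```

View pics/w5.png

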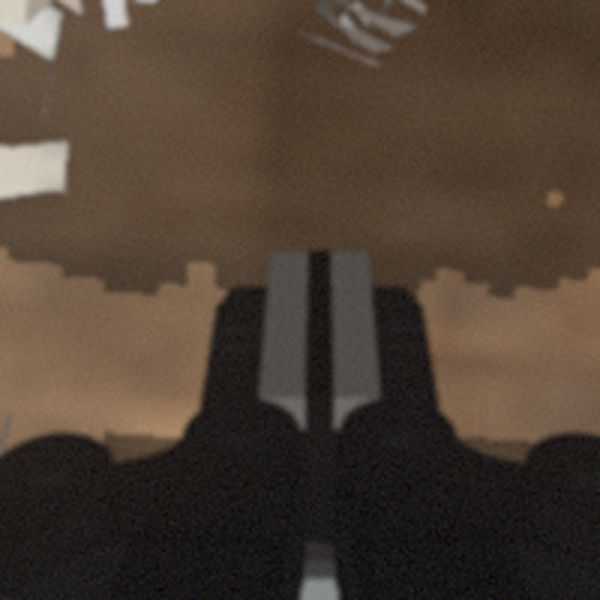

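```bash
for i in 1 2; do python3 -m jog '[0,0,0,0,0,0.01,0,0,0,0,0,0,0.01,0]'|egrep 'tcp|force'; done
```

```text
tcp_pos: [0.4533, 0.0114, -0.0206]
contact_force: [-7.3, 1.2, 28.0]
tcp_pos: [0.4534, 0.0115, -0.0207]
contact_force: [-10.5, -1.5, 41.7]
```

```bash
sed -i 's/return np.round(np.r_\[w,M0.T@(np.asarray(p)-obs\["tcp_pos"\])/p=np.asarray(p)+.021*z; return np.round(np.r_[w,M0.T@(p-obs["tcp_pos"])/' h.py
cat >> h.py <<'E'
def tip(o): return o["tcp_pos"]-.021*R.from_rotvec(o["orientation"]).as_matrix()[:,2]
def st():
    o=r.get_obs(); t=tip(o); z=R.from_rotvec(o["orientation"]).as_matrix()[:,2]
    print("t%.2f"%o["clock"],"tip fx",np.round(np.r_[w2fx(t),t[2]],4),"tilt %.3f"%np.arctan2(np.hypot(z[0],z[1]),-z[2]),"F",np.round(o["contact_force"],1),"q4 %.2f q6 %.2f"%(o["joints"][3],o["joints"][5])); return o
E
python3 -c "
from h import *
o=st()
for x,z,t in ((-.205,.007,.1),(-.185,.007,.12),(-.17,.007,.15)): print(row(fx2w(x,-.004,z),tilt=t))"
```

```text
t6.95 tip fx [-2.081e-01 -4.500e-03  2.000e-04] tilt 0.098 F [-10.5  -1.5  41.7] q4 2.32 q6 0.27
[-0.0003 -0.0008  0.0003 -0.0188  0.0023 -0.0325]
[-0.0003 -0.0071  0.0003 -0.1204  0.0023 -0.0228]
[-0.0003 -0.0167  0.0003 -0.1982  0.0022 -0.0156]
```

```bash
python3 -m jog '[0,0,0,-0.019,0.002,-0.032,0.25,0,0,0,-0.019,0.002,-0.032,0.25,0,-0.007,0,-0.07,0.002,-0.028,0.25,0,-0.007,0,-0.12,0.002,-0.024,0.25,0,-0.01,0,-0.16,0.002,-0.019,0.25,0,-0.016,0,-0.18,0.002,-0.017,0.25,0,-0.016,0,-0.18,0.002,-0.017,0.25]';python3 -c "
from h import *
o=st()
shot('scene','s6',(200,140,400,280),4)
for x,z,t in ((-.168,.007,.15),(-.164,.007,.15)): print(row(fx2w(x,-.004,z),tilt=t))"
```

```text
clock: 7.65
tcp_pos: [0.4888, 0.0147, -0.0142]
orientation: [-0.124, 2.991, 0.007]
contact_force: [-0.7, -0.0, -0.1]
grip_width: 0.0215
t7.65 tip fx [-0.1735 -0.0042  0.0066] tilt 0.148 F [-0.7 -0.  -0.1] q4 2.28 q6 0.25
[-0.0003 -0.0007  0.0002 -0.0286  0.0009  0.0026]
[-0.0003 -0.0007  0.0002 -0.0483  0.0008  0.0056]
```

View pics/s6.png

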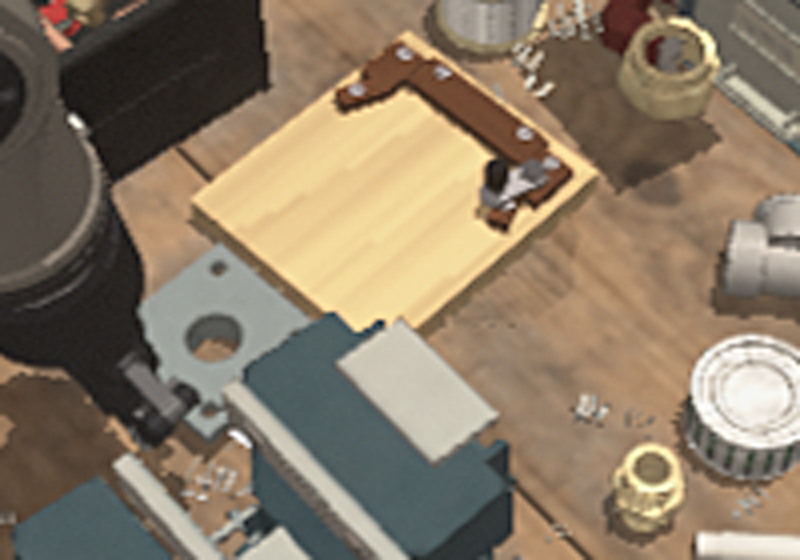

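```bash
python3 -m jog '[0,0,0,-0.02,0.001,0.002,0.25,0,0,0,-0.035,0.001,0.004,0.25,0,0,0,-0.035,0.001,0.004,0.25]' >/dev/null;python3 -c "
from h import *
o=st()"
python3 -m jog '[0,0,0,-0.01,0,0.002,0.25,0,0,0,-0.01,0,0.002,0.25]' >/dev/null;python3 -c "
from h import *
o=st()"
```

```text
t8.00 tip fx [-0.1662 -0.0039  0.007 ] tilt 0.148 F [-1.   0.8 -1.4] q4 2.26 q6 0.27
t8.20 tip fx [-0.164  -0.0039  0.0069] tilt 0.148 F [-0.9  0.5 -0.2] q4 2.26 q6 0.27
```

```bash
for i in 1 2 3; do python3 -m jog '[0,0,0,-0.01,0,0.0015,0.25,0,0,0,-0.01,0,0.0015,0.25]' >/dev/null;python3 -c "
from h import *
o=st()";done
```

```text
t8.40 tip fx [-0.1629 -0.0039  0.0066] tilt 0.146 F [-3.6 -0.2  1.6] q4 2.25 q6 0.27
t8.60 tip fx [-0.1628 -0.0039  0.0061] tilt 0.143 F [-7.1 -0.1  4.2] q4 2.25 q6 0.28
t8.80 tip fx [-0.1627 -0.0039  0.0056] tilt 0.139 F [-6.8 -1.1  3.7] q4 2.25 q6 0.28
```

```bash
cat >> h.py <<'E'
def arc(ths,pre,tilt,x0=None,z0=None,th0=0.,piv=(-.075,.014),y=-.004):
    "rows following rim arc from th0; tip now at measured"
    o=st(); t=tip(o); f=w2fx(t)
    for k,th in enumerate(ths):
        dx=.08*(np.cos(th0)-np.cos(th)); dz=.08*(np.sin(th)-np.sin(th0))
        print("%.2f"%th,list(row(fx2w(f[0]+dx+pre,f[1],t[2]+dz),tilt=tilt,obs=o)))
E
python3 -c "
from h import *
arc([0,.05,.1,.15,.2,.25],.005,.14)"
```

```text
t8.80 tip fx [-0.1627 -0.0039  0.0056] tilt 0.139 F [-6.8 -1.1  3.7] q4 2.25 q6 0.28
0.00 [np.float64(0.0), np.float64(-0.0003), np.float64(0.0002), np.float64(-0.0249), np.float64(-0.0), np.float64(0.0035)]
0.05 [np.float64(0.0), np.float64(-0.0003), np.float64(0.0002), np.float64(-0.0281), np.float64(-0.0), np.float64(-0.0163)]
0.10 [np.float64(0.0), np.float64(-0.0003), np.float64(0.0002), np.float64(-0.0324), np.float64(-0.0), np.float64(-0.0358)]
0.15 [np.float64(0.0), np.float64(-0.0003), np.float64(0.0002), np.float64(-0.0376), np.float64(-0.0), np.float64(-0.0551)]
0.20 [np.float64(0.0), np.float64(-0.0003), np.float64(0.0002), np.float64(-0.0438), np.float64(-0.0), np.float64(-0.0741)]
0.25 [np.float64(0.0), np.float64(-0.0003), np.float64(0.0002), np.float64(-0.0509), np.float64(-0.0), np.float64(-0.0928)]
```

```bash
python3 -m jog '[0,0,0,-0.025,0,0.003,0.25,0,0,0,-0.025,0,0.003,0.25,0,0,0,-0.028,0,-0.016,0.25,0,0,0,-0.032,0,-0.036,0.25,0,0,0,-0.038,0,-0.055,0.25,0,0,0,-0.044,0,-0.074,0.25]' >/dev/null;python3 -c "
from h import *
o=st();shot('side','d6',(260,230,400,335),5.5);shot('scene','s7',(200,140,400,280),4)"
```

```text
t9.40 tip fx [-0.1614 -0.0039  0.0198] tilt 0.129 F [-10.4  -1.4   0.3] q4 2.24 q6 0.33
```

View pics/d6.png

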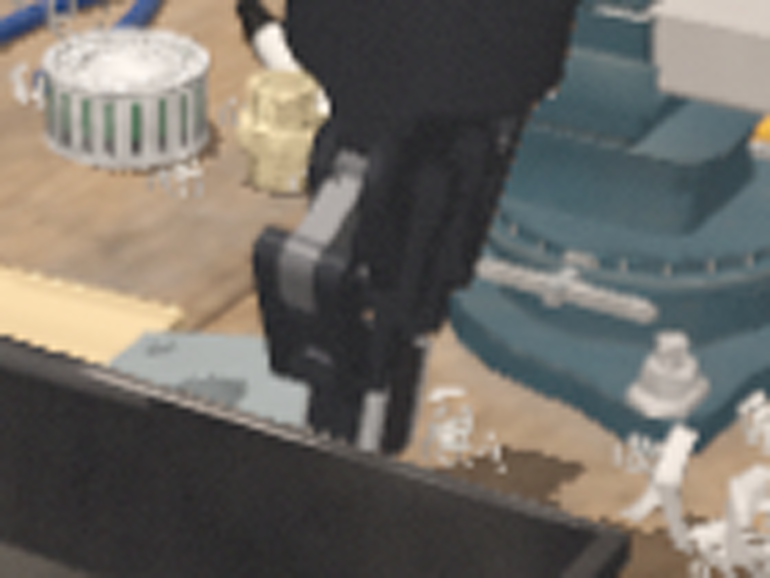

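View pics/s7.png

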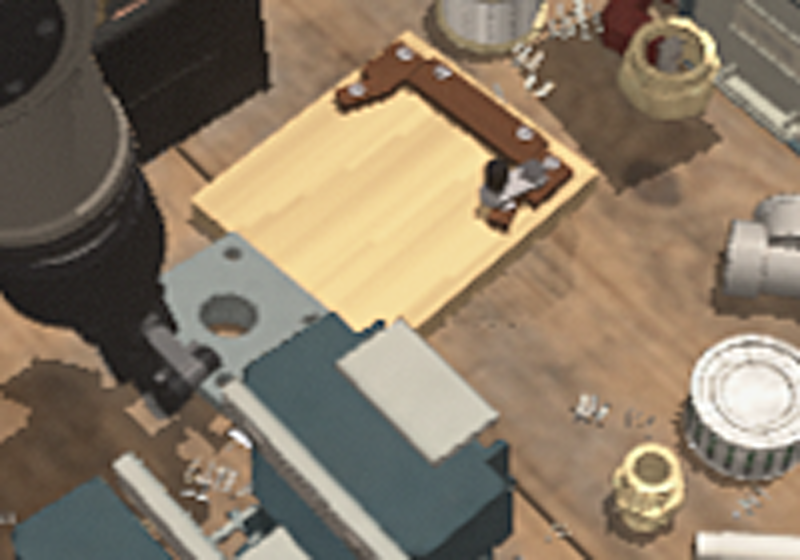

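```bash
python3 -c "
from h import *
arc([.2,.25,.3,.35,.4,.45,.5],.005,.13,th0=.18)"
```

```text
t9.50 tip fx [-0.1614 -0.0039  0.02  ] tilt 0.129 F [-11.4  -1.5   0.1] q4 2.24 q6 0.33
0.20 [np.float64(0.0003), np.float64(-0.0002), np.float64(0.0003), np.float64(-0.0274), np.float64(-0.0001), np.float64(-0.0044)]
0.25 [np.float64(0.0003), np.float64(-0.0002), np.float64(0.0003), np.float64(-0.0343), np.float64(-0.0001), np.float64(-0.0231)]
0.30 [np.float64(0.0003), np.float64(-0.0002), np.float64(0.0003), np.float64(-0.0422), np.float64(-0.0001), np.float64(-0.0415)]
0.35 [np.float64(0.0003), np.float64(-0.0002), np.float64(0.0003), np.float64(-0.051), np.float64(-0.0001), np.float64(-0.0595)]
0.40 [np.float64(0.0003), np.float64(-0.0002), np.float64(0.0003), np.float64(-0.0606), np.float64(-0.0001), np.float64(-0.077)]
0.45 [np.float64(0.0003), np.float64(-0.0002), np.float64(0.0003), np.float64(-0.0711), np.float64(-0.0001), np.float64(-0.094)]
0.50 [np.float64(0.0003), np.float64(-0.0002), np.float64(0.0003), np.float64(-0.0825), np.float64(-0.0001), np.float64(-0.1104)]
```

```bash
python3 -m jog '[0,0,0,-0.027,0,-0.004,0.25,0,0,0,-0.034,0,-0.023,0.25,0,0,0,-0.042,0,-0.041,0.25,0,0,0,-0.051,0,-0.06,0.25,0,0,0,-0.061,0,-0.077,0.25,0,0,0,-0.071,0,-0.094,0.25]' >/dev/null;python3 -c "
from h import *
o=st();shot('scene','s8',(200,140,400,280),4)
o['clock']
arc([.45,.5,.55,.6,.65,.7,.75],.005,.13,th0=.41)"
```

```text
t10.10 tip fx [-0.156  -0.0039  0.0386] tilt 0.118 F [-13.6  -1.6   5.1] q4 2.21 q6 0.40
t10.15 tip fx [-0.1557 -0.0038  0.0391] tilt 0.118 F [-15.9  -1.1   5.8] q4 2.21 q6 0.40
0.45 [np.float64(0.0006), np.float64(-0.0038), np.float64(0.0002), np.float64(-0.0344), np.float64(-0.0002), np.float64(-0.0107)]
0.50 [np.float64(0.0006), np.float64(-0.0038), np.float64(0.0002), np.float64(-0.0456), np.float64(-0.0002), np.float64(-0.0273)]
0.55 [np.float64(0.0006), np.float64(-0.0038), np.float64(0.0002), np.float64(-0.0576), np.float64(-0.0002), np.float64(-0.0433)]
0.60 [np.float64(0.0006), np.float64(-0.0038), np.float64(0.0002), np.float64(-0.0704), np.float64(-0.0001), np.float64(-0.0587)]
0.65 [np.float64(0.0006), np.float64(-0.0038), np.float64(0.0002), np.float64(-0.0839), np.float64(-0.0001), np.float64(-0.0734)]
0.70 [np.float64(0.0006), np.float64(-0.0038), np.float64(0.0002), np.float64(-0.0981), np.float64(-0.0001), np.float64(-0.0875)]
0.75 [np.float64(0.0006), np.float64(-0.0038), np.float64(0.0002), np.float64(-0.1131), np.float64(-0.0001), np.float64(-0.1008)]
```

View pics/s8.png

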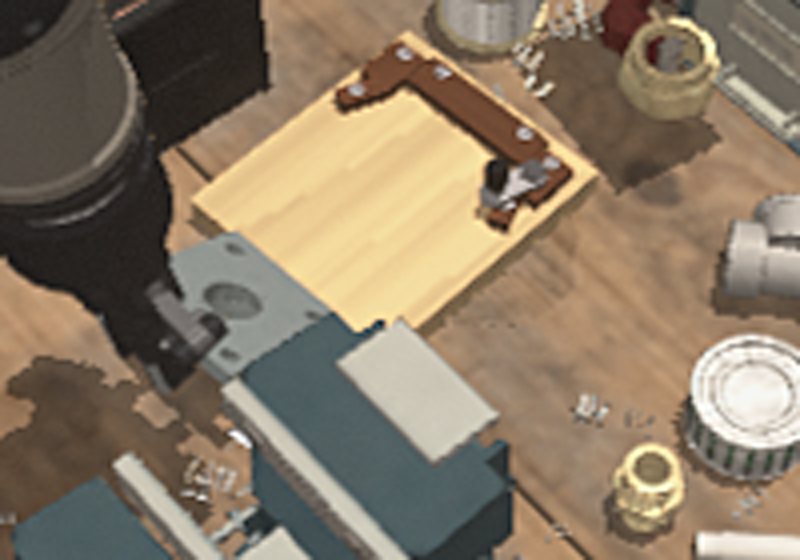

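```bash
python3 -m jog '[0,-0.004,0,-0.03,0,-0.011,0.25,0,-0.004,0,-0.041,0,-0.027,0.25,0,-0.004,0,-0.053,0,-0.043,0.25,0,-0.004,0,-0.065,0,-0.059,0.25,0,-0.004,0,-0.079,0,-0.073,0.25,0,-0.004,0,-0.093,0,-0.087,0.25]' >/dev/null;python3 -c "
from h import *
o=st();shot('scene','s9',(200,140,400,280),4)
arc([.65,.7,.75,.8,.85,.9,.95,1.],.004,.13,th0=.63)"
```

```text
t10.75 tip fx [-0.1425 -0.0038  0.0578] tilt 0.125 F [-4.6 -0.7  2.8] q4 2.18 q6 0.45
t10.80 tip fx [-0.1403 -0.0038  0.0587] tilt 0.129 F [-2.7 -0.2  3.5] q4 2.18 q6 0.45
0.65 [np.float64(0.0007), np.float64(-0.0003), np.float64(0.0002), np.float64(-0.0255), np.float64(-0.0003), np.float64(-0.0032)]
0.70 [np.float64(0.0007), np.float64(-0.0003), np.float64(0.0002), np.float64(-0.0399), np.float64(-0.0002), np.float64(-0.0171)]
0.75 [np.float64(0.0007), np.float64(-0.0003), np.float64(0.0002), np.float64(-0.055), np.float64(-0.0002), np.float64(-0.0302)]
0.80 [np.float64(0.0007), np.float64(-0.0003), np.float64(0.0002), np.float64(-0.0707), np.float64(-0.0002), np.float64(-0.0426)]
0.85 [np.float64(0.0007), np.float64(-0.0003), np.float64(0.0002), np.float64(-0.087), np.float64(-0.0002), np.float64(-0.0541)]
0.90 [np.float64(0.0007), np.float64(-0.0003), np.float64(0.0002), np.float64(-0.1039), np.float64(-0.0002), np.float64(-0.0649)]
0.95 [np.float64(0.0007), np.float64(-0.0003), np.float64(0.0002), np.float64(-0.1213), np.float64(-0.0001), np.float64(-0.0747)]
1.00 [np.float64(0.0007), np.float64(-0.0003), np.float64(0.0002), np.float64(-0.1391), np.float64(-0.0001), np.float64(-0.0837)]
```

View pics/s9.png

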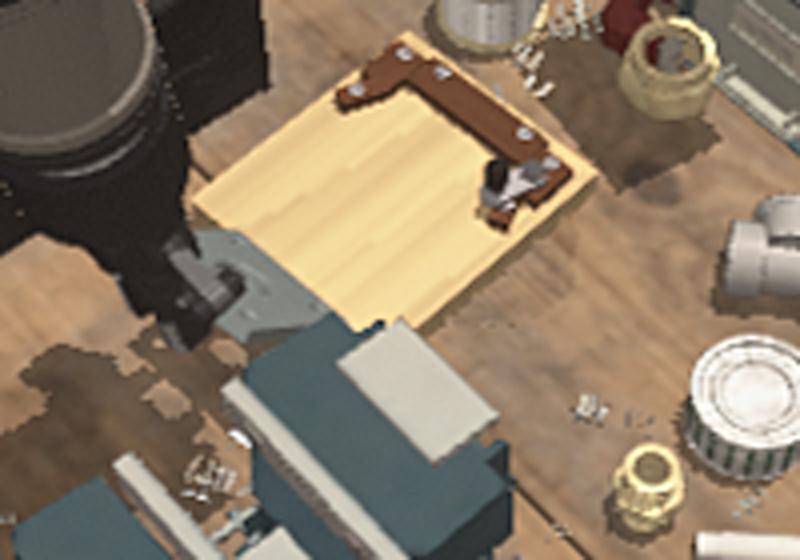

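```bash
python3 -c "
from h import *
o=shot('wrist','w9'); shot('side','d9',(240,210,400,330),5)
D=cam('side');t=tip(o);print((w2px(D,t)-[240,210])*5,(w2px(cam('wrist',o),t)))"
```

```text
[362.15962304 393.42321058] [326.15047536 321.00539947]
```

View pics/d9.png

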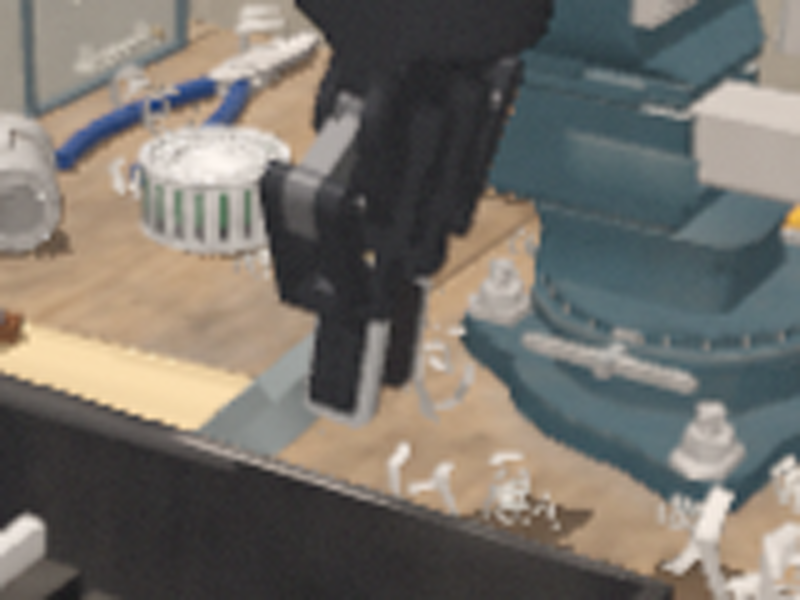

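View pics/w9.png

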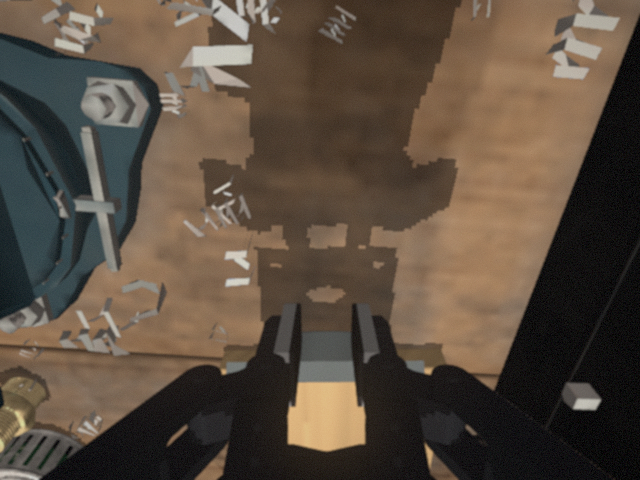

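```bash
python3 -c "
from h import *
arc([.87,.92,.97,1.02,1.07,1.12,1.17,1.22],.004,.13,th0=.83)"
```

```text
t10.90 tip fx [-0.1394 -0.0037  0.0587] tilt 0.131 F [-3.1 -1.4  1.2] q4 2.18 q6 0.44
0.87 [np.float64(0.0007), np.float64(0.0003), np.float64(0.0003), np.float64(-0.033), np.float64(-0.0002), np.float64(-0.0063)]
0.92 [np.float64(0.0007), np.float64(0.0003), np.float64(0.0003), np.float64(-0.0501), np.float64(-0.0002), np.float64(-0.0167)]
0.97 [np.float64(0.0007), np.float64(0.0003), np.float64(0.0003), np.float64(-0.0677), np.float64(-0.0002), np.float64(-0.0261)]
1.02 [np.float64(0.0007), np.float64(0.0003), np.float64(0.0003), np.float64(-0.0858), np.float64(-0.0002), np.float64(-0.0348)]
1.07 [np.float64(0.0007), np.float64(0.0003), np.float64(0.0003), np.float64(-0.1042), np.float64(-0.0002), np.float64(-0.0424)]
1.12 [np.float64(0.0007), np.float64(0.0003), np.float64(0.0003), np.float64(-0.1231), np.float64(-0.0002), np.float64(-0.0492)]
1.17 [np.float64(0.0007), np.float64(0.0003), np.float64(0.0003), np.float64(-0.1422), np.float64(-0.0002), np.float64(-0.055)]
1.22 [np.float64(0.0007), np.float64(0.0003), np.float64(0.0003), np.float64(-0.1616), np.float64(-0.0002), np.float64(-0.0599)]
```

```bash
python3 -m jog '[0,0,0,-0.033,0,-0.01,0.25,0,0,0,-0.05,0,-0.024,0.25,0,0,0,-0.068,0,-0.036,0.25,0,0,0,-0.086,0,-0.047,0.25,0,0,0,-0.104,0,-0.056,0.25,0,0,0,-0.123,0,-0.064,0.25]' >/dev/null;python3 -c "
from h import *
o=st();shot('side','d10',(240,210,400,330),5);shot('scene','s10',(200,140,400,280),4)"
```

```text
t11.50 tip fx [-0.1161 -0.0038  0.0749] tilt 0.131 F [-1.  -0.3 -1. ] q4 2.12 q6 0.50
```

View pics/d10.png

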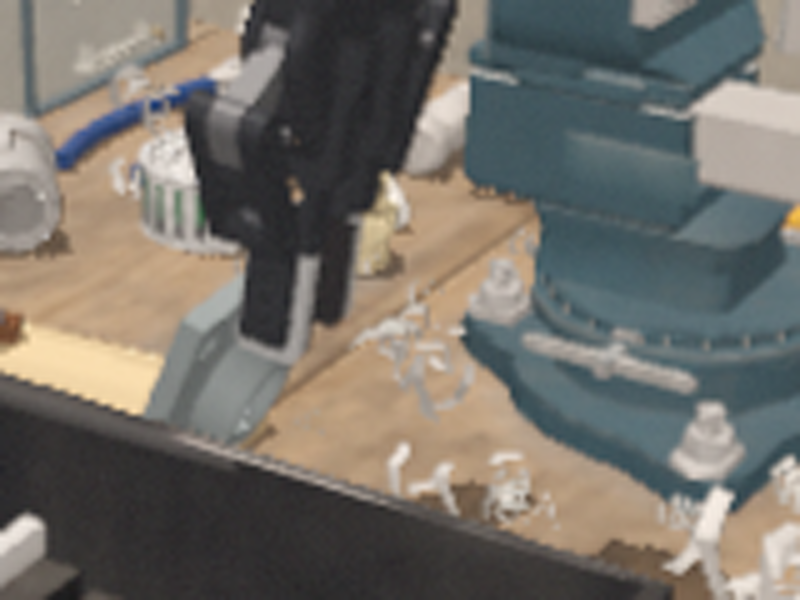

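View pics/s10.png

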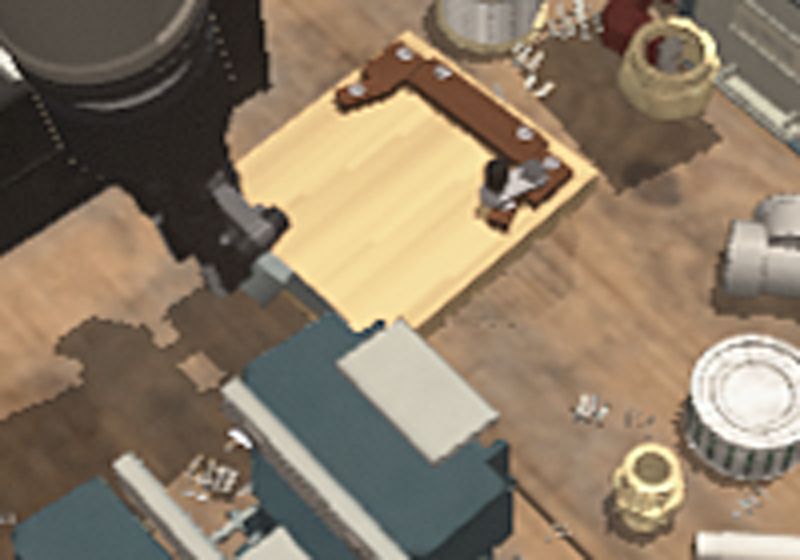

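```bash
python3 -c "
from h import *
o=st(); t=tip(o); f=w2fx(t)
for dx,dz in ((.01,.003),(.02,.005),(.03,.005),(.04,.005)): print(row(fx2w(f[0]+dx,f[1],t[2]+dz),tilt=.13,obs=o))"
```

```text
t11.60 tip fx [-0.1157 -0.0037  0.075 ] tilt 0.132 F [0.2 0.7 0.3] q4 2.12 q6 0.50
[ 0.0007  0.0007  0.0003 -0.0513 -0.0002 -0.0083]
[ 0.0007  0.0007  0.0003 -0.1022 -0.0003 -0.0116]
[ 0.0007  0.0007  0.0003 -0.1518 -0.0003 -0.005 ]
[ 0.0007  0.0007  0.0003 -0.2013 -0.0004  0.0016]
```

```bash
python3 -m jog '[0,0,0,-0.025,0,-0.005,0.25,0,0,0,-0.051,0,-0.008,0.25,0,0,0,-0.076,0,-0.01,0.25,0,0,0,-0.102,0,-0.011,0.25]' >/dev/null;python3 -c "
from h import *
o=st();shot('side','d11',(240,210,400,330),5);shot('scene','s11',(200,140,400,280),4)"
```

```text
t12.00 tip fx [-0.0951 -0.0037  0.08  ] tilt 0.133 F [-0.4  0.2  0.3] q4 2.07 q6 0.54
```

View pics/d11.png

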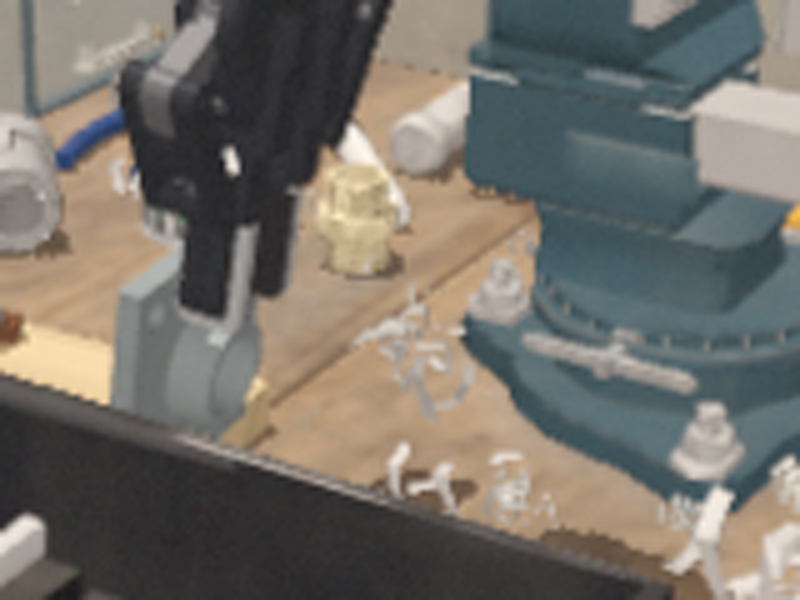

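View pics/s11.png

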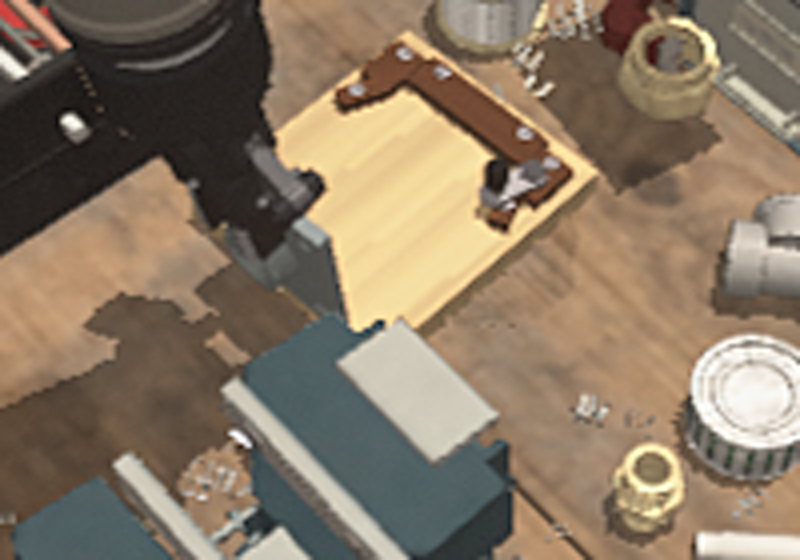

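```bash
python3 -m jog '[0,0,0,-0.025,0,0,0.25,0,0,0,-0.051,0,0.0,0.25,0,0,0,-0.076,0,0.006,0.25,0,0,0,-0.102,0,0.012,0.25]' >/dev/null;python3 -c "
from h import *
o=st();shot('side','d12',(200,210,360,330),5);shot('scene','s12',(200,140,400,280),4)"
```

```text
t12.50 tip fx [-0.0735 -0.0036  0.0805] tilt 0.134 F [-0.4 -0.6 -0.2] q4 2.02 q6 0.56
```

View pics/d12.png

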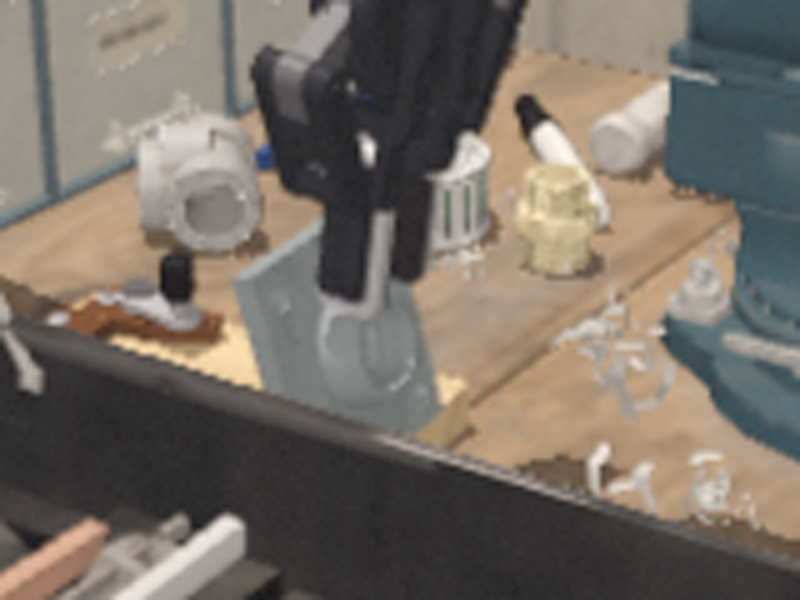

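View pics/s12.png

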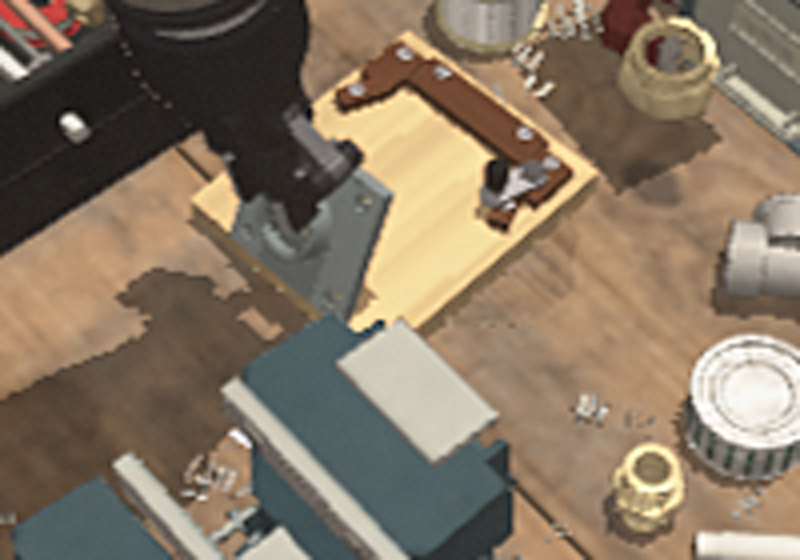

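```bash
python3 -m jog '[0,0,0,-0.03,0,0,0.25,0,0,0,-0.06,0,0.0,0.25,0,0,0,-0.06,0,0.0,0.25]' >/dev/null;python3 -c "
from h import *
o=st();shot('side','d13',(200,210,360,330),5);shot('scene','s13',(200,140,400,280),4)"
```

```text
t12.90 tip fx [-0.06   -0.0035  0.0825] tilt 0.136 F [-0.1 -0.4 -0.4] q4 1.99 q6 0.57
```

View pics/d13.png

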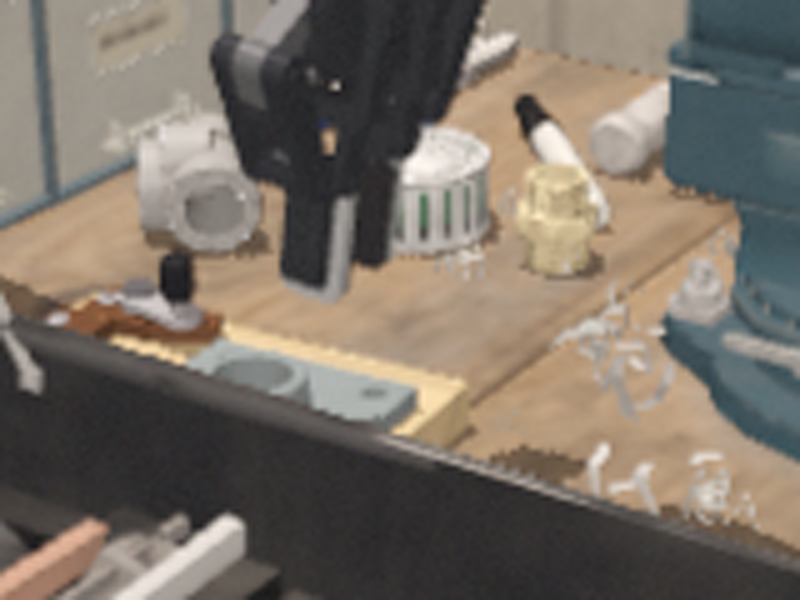

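View pics/s13.png

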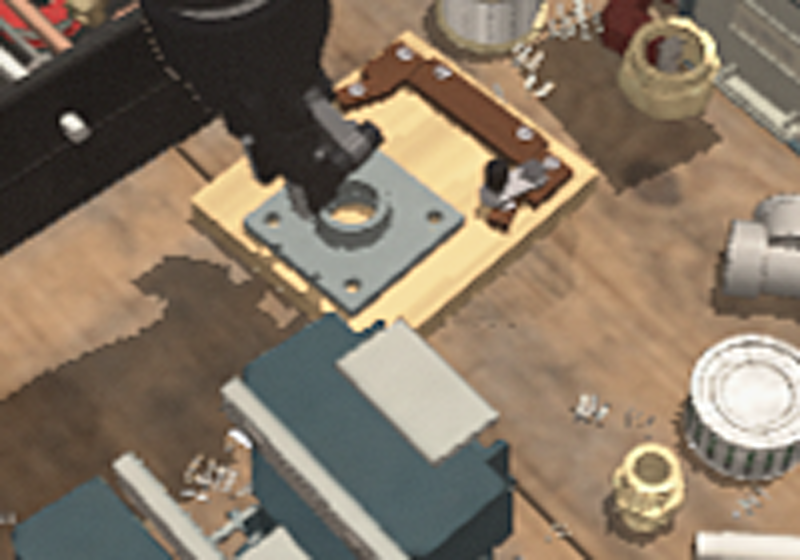

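```bash
python3 - <<'E'
from h import *
C=cam("scene")
f=lambda a,b:(200+a/4-.4,140+b/4-.4)
A,B,D=[px2w(C,*f(*p),.026) for p in ((245,222),(350,309),(463,215))]
print(w2fx(A),w2fx(B),w2fx(D),np.linalg.norm(A-B),np.linalg.norm(D-B)); c=(A+D)/2; print("c",w2fx(c)); 
for p,q in((B,A),(B,D)):
    d=w2fx(p)-w2fx(q);print(np.arctan2(d[1],d[0]))
k=px2w(C,*f(497,172),.044);print(w2fx(k))
o=st()
for x,z in ((-.1,.08),(-.105,.03)): print(row(fx2w(x,.002,z),tilt=.1))
E
```

```text
[-0.06681873  0.03441955] [-0.06632941 -0.04142913] [ 0.01328678 -0.04108356] 0.07585025970635173 0.0796169372487974
c [-0.02676598 -0.00333201]
-1.5643450932429332
-3.13725227462008
[ 0.03474757 -0.04389544]
t13.00 tip fx [-0.0611 -0.0036  0.0821] tilt 0.134 F [-0.3 -0.7  0. ] q4 1.99 q6 0.57
[ 0.0005  0.0109  0.0004  0.1976  0.0281 -0.0156]
[0.0005 0.0109 0.0004 0.2559 0.0277 0.2288]
```

```bash
python3 -m jog '[0,0.01,0,0.1,0,-0.01,0.35,0,0.01,0,0.197,0,-0.015,0.35,0,0.01,0,0.23,0,0.1,0.35,0,0.01,0,0.25,0,0.22,0.35,0,0.01,0,0.25,0,0.22,0.35]' >/dev/null;python3 -c "
from h import *
o=st()
for x,z in ((-.098,.0205),(-.08,.0205),(-.06,.0205),(-.04,.0205)): print(row(fx2w(x,-.002,z),tilt=.04))"
```

```text
t13.50 tip fx [-0.1079 -0.0035  0.0296] tilt 0.096 F [ 0.1  1.  -0.1] q4 2.09 q6 0.47
[ 0.0005  0.0178  0.0005 -0.0391  0.007   0.0497]
[ 0.0005  0.0178  0.0005 -0.1286  0.0069  0.0583]
[ 0.0005  0.0178  0.0005 -0.2282  0.0067  0.0679]
[ 0.0005  0.0178  0.0005 -0.3277  0.0065  0.0774]
```

```bash
python3 -m jog '[0,0.018,0,-0.04,0.007,0.05,0.35,0,0.018,0,-0.04,0.007,0.05,0.35]' ;python3 -c "
from h import *
o=st()
for x,z in ((-.08,.021),(-.06,.021),(-.055,.021)): print(row(fx2w(x,-.002,z),tilt=.04))"
```

```text
clock: 13.7
tcp_pos: [0.5631, 0.0234, -0.0003]
orientation: [-0.131, 3.1, 0.004]
contact_force: [-0.2, -0.5, 0.9]
grip_width: 0.0298
t13.70 tip fx [-0.0965 -0.0016  0.0207] tilt 0.039 F [-0.2 -0.5  0.9] q4 2.02 q6 0.55
[ 0.0004 -0.0003  0.0008 -0.0826 -0.0021  0.0017]
[ 0.0004 -0.0003  0.0008 -0.1825 -0.0024  0.0056]
[ 0.0004 -0.0003  0.0008 -0.2075 -0.0024  0.0066]
```

```bash
python3 -m jog '[0,0,0,-0.06,-0.002,0.001,0.35,0,0,0,-0.12,-0.002,0.003,0.35,0,0,0,-0.16,-0.002,0.005,0.35,0,0,0,-0.2,-0.002,0.006,0.35,0,0,0,-0.2,-0.002,0.006,0.35]' >/dev/null ;python3 -c "
from h import *
o=st();shot('scene','s14',(200,140,400,280),4)
for x,z in ((-.048,.021),(-.04,.021),(-.034,.021)): print(row(fx2w(x,-.002,z),tilt=.04))"
```

```text
t14.20 tip fx [-0.0552 -0.002   0.0214] tilt 0.041 F [-0.4  0.7  0.7] q4 1.93 q6 0.60
[ 0.0003  0.0001  0.0008 -0.0385 -0.0001  0.0031]
[ 0.0003  0.0001  0.0008 -0.0785 -0.0002  0.0047]
[ 3.000e-04  1.000e-04  8.000e-04 -1.085e-01 -3.000e-04  5.900e-03]
```

View pics/s14.png

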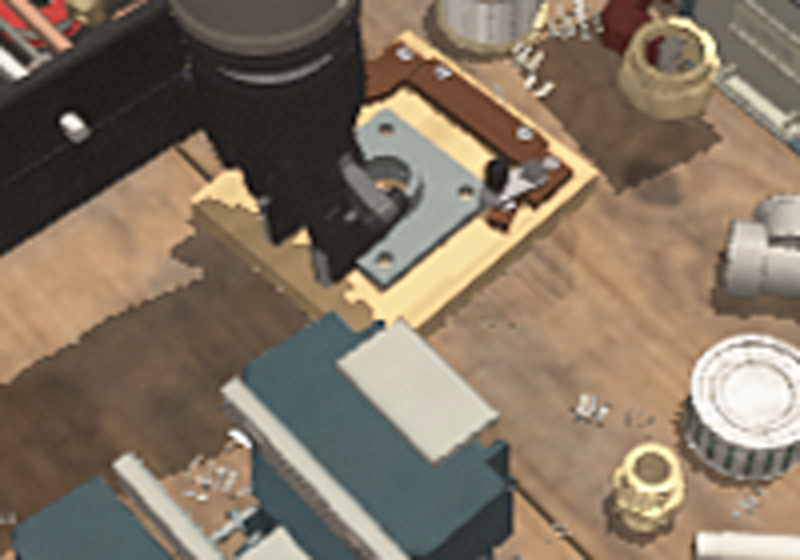

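```bash
python3 -m jog '[0,0,0,-0.04,0,0.003,0.35,0,0,0,-0.08,0,0.005,0.35,0,0,0,-0.08,0,0.005,0.35]' >/dev/null ;python3 -c "
from h import *
o=st()"; python3 -m jog '[0,0,0,-0.02,0,0.001,0.35,0,0,0,-0.03,0,0.002,0.35,0,0,0,-0.03,0,0.002,0.35]' >/dev/null ;python3 -c "
from h import *
o=st();shot('scene','s15',(200,140,400,280),4)"
```

```text
t14.55 tip fx [-0.042  -0.0012  0.02  ] tilt 0.035 F [-0.5  1.   0.2] q4 1.89 q6 0.63
t14.85 tip fx [-0.0353 -0.001   0.0198] tilt 0.036 F [-1.4  0.8 -0.1] q4 1.87 q6 0.64
```

View pics/s15.png

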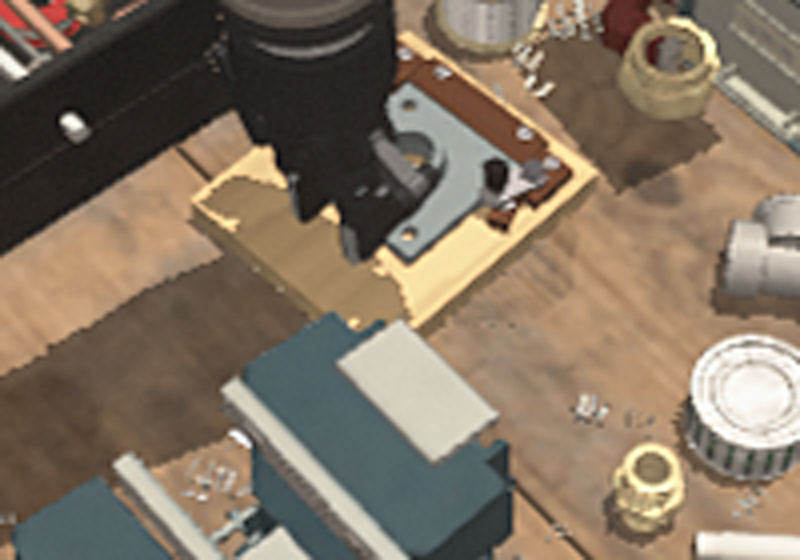

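Nearly home; press on in small steps until the stop answers.

```bash
for i in 1 2 3 4; do python3 -m jog '[0,0,0,-0.015,0,-0.001,0.35,0,0,0,-0.015,0,-0.001,0.35]' >/dev/null ;python3 -c "
from h import *
o=st()";done
```

```text
t15.10 tip fx [-0.0337 -0.001   0.0197] tilt 0.033 F [-6.5  0.3  1.4] q4 1.87 q6 0.64
t15.30 tip fx [-0.0337 -0.001   0.0195] tilt 0.027 F [-11.4   0.5   7.1] q4 1.86 q6 0.65
t15.50 tip fx [-0.0337 -0.001   0.0194] tilt 0.020 F [-10.8   0.    7.8] q4 1.86 q6 0.66
t15.70 tip fx [-0.0337 -0.001   0.0192] tilt 0.014 F [-10.8  -0.4   7.9] q4 1.85 q6 0.67
```

```bash
python3 -c "
from h import *
o=st()
for x,z in ((-.055,.03),(-.055,.22)): print(row(fx2w(x,-.002,z),tilt=.0))"
```

```text
t15.70 tip fx [-0.0337 -0.001   0.0192] tilt 0.014 F [-10.8  -0.4   7.9] q4 1.85 q6 0.67
[ 0.0016  0.0042  0.0009  0.1069 -0.005  -0.0554]
[ 1.6000e-03  4.2000e-03  9.0000e-04  9.4300e-02 -1.0000e-04 -1.0053e+00]
```

```bash
python3 -m jog '[0,0.004,0,0.1,0,-0.02,0.35,0,0.004,0,0.1,0,-0.1,0.35,0,0.004,0,0.094,0,-1,0.35,0,0.004,0,0.094,0,-1,0,0,0.004,0,0.094,0,-1,0,0,0.004,0,0.094,0,-1,0,0,0.004,0,0.094,0,-1,0]' >/dev/null ;python3 -c "
from h import *
o=st();shot('wrist','w16',(225,130,425,330),3);shot('scene','s16',(200,140,400,280),4)"
```

```text
t16.40 tip fx [-0.0504 -0.003   0.226 ] tilt 0.015 F [0.5 0.3 0.5] q4 1.77 q6 1.03
```

View pics/w16.png

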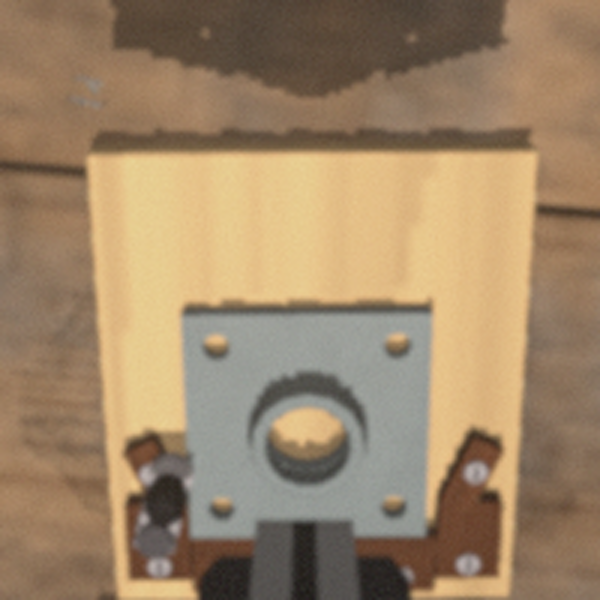

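View pics/s16.png

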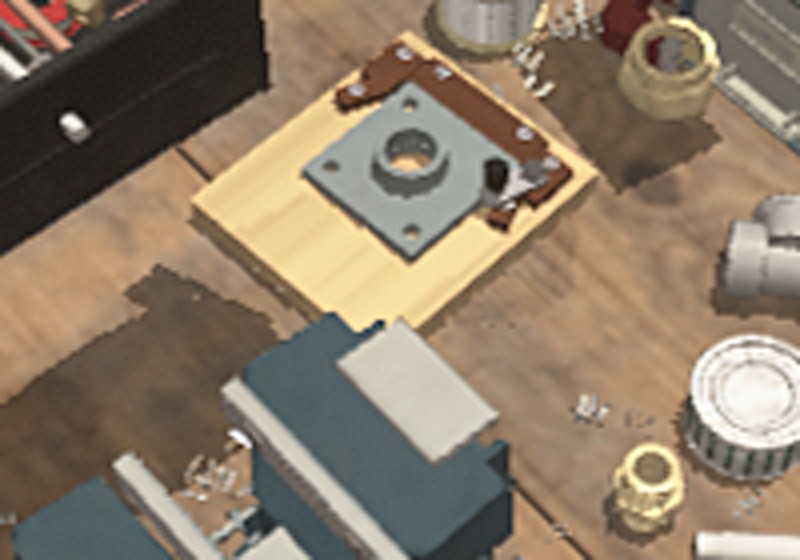

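```bash
python3 - <<'E'
from h import *
o=r.get_obs();C=cam("wrist",o)
P=lambda a,b,z:px2w(C,225+a/3-.33,130+b/3-.33,z)
for n,a,b,z in [("BL(right)",88,155,.018),("BR",537,152,.018),("knob top",167,494,.053),("knob mid",165,500,.044),("pivot",155,540,.036),("fl nr R",184,311,.026),("fl nr L",431,308,.026),("fl far L",428,535,.026),("fl far R",194,537,.026),("stop",380,542,.026)]:
    p=P(a,b,z);print(n,p,w2fx(p))
E
```

```text
BL(right) [ 0.58643209 -0.04019682  0.018     ] [-0.07760546 -0.06686498]
BR [0.57423616 0.09582841 0.018     ] [-0.07861884  0.06970214]
knob top [ 0.68097303 -0.00829456  0.053     ] [ 0.01923086 -0.04281358]
knob mid [ 0.68777505 -0.00959327  0.044     ] [ 0.02590366 -0.04466507]
pivot [ 0.7067203  -0.01289979  0.036     ] [ 0.04451441 -0.04951225]
fl nr R [ 0.63117027 -0.00809131  0.026     ] [-0.0303879  -0.03853177]
fl nr L [0.62390117 0.06847256 0.026     ] [-0.03136138  0.03837024]
fl far L [0.70318143 0.07709229 0.026     ] [0.04835852 0.04046731]
fl far R [ 0.7102366  -0.00089981  0.026     ] [ 0.0490018 -0.0378406]
stop [0.70710932 0.06134932 0.026     ] [0.05098374 0.02445551]
```

```bash
python3 -c "
import cv2
im=cv2.imread('pics/w16_full.png'); cv2.imwrite('pics/w16c.png',cv2.resize(im[270:335,260:400],None,fx=5.7,fy=5.7,interpolation=cv2.INTER_NEAREST))
im=cv2.imread('pics/s16_full.png'); cv2.imwrite('pics/s16c.png',cv2.resize(im[145:205,270:350],None,fx=9,fy=9,interpolation=cv2.INTER_NEAREST))"
```

```text
(no output)
```

View pics/w16c.png

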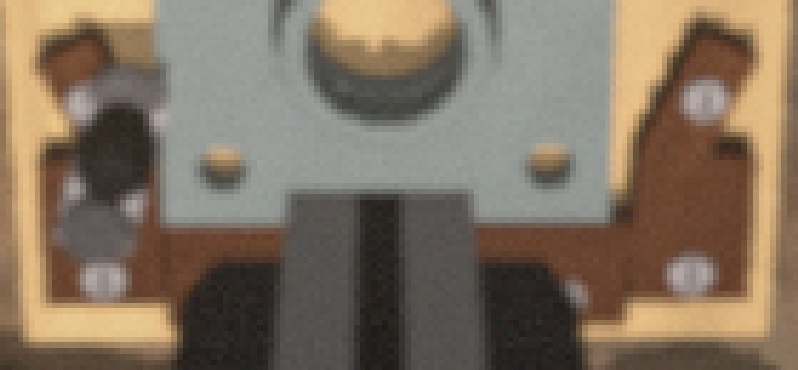

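View pics/s16c.png

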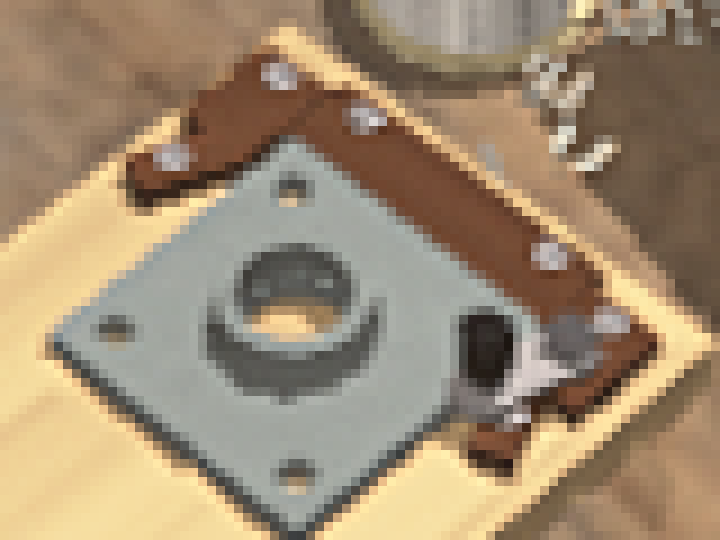

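```bash
python3 -c "
from h import *
o=st()
for x,y,z in ((.025,-.07,.12),(.025,-.07,.038)): print(row(fx2w(x,y,z),tilt=.0))"
```

```text
t16.50 tip fx [-0.0534 -0.0023  0.2209] tilt 0.008 F [-1.   0.4 -0.1] q4 1.77 q6 1.03
[ 0.0018  0.0017  0.0008 -0.3881 -0.343   0.5045]
[ 1.800e-03  1.700e-03  8.000e-04 -3.860e-01 -3.453e-01  9.145e-01]
```

```bash
python3 -m jog '[0,0,0,-0.388,-0.343,0.2,0,0,0,0,-0.388,-0.343,0.5,0,0,0,0,-0.388,-0.343,0.5,0,0,0,0,-0.388,-0.343,0.5,0,0,0,0,-0.387,-0.345,0.8,0,0,0,0,-0.387,-0.345,0.8,0]' 40 >/dev/null ;python3 -c "
from h import *
o=st();shot('scene','s17',(250,140,400,252),5.3)
print(row(fx2w(.025,-.07,.038),tilt=.0))"
```

```text
t17.10 tip fx [ 0.0214 -0.0691  0.0559] tilt 0.007 F [-1.2  0.1 -0.2] q4 1.67 q6 0.84
[ 0.002  -0.0009  0.0009 -0.0175 -0.0065  0.0926]
```

View pics/s17.png

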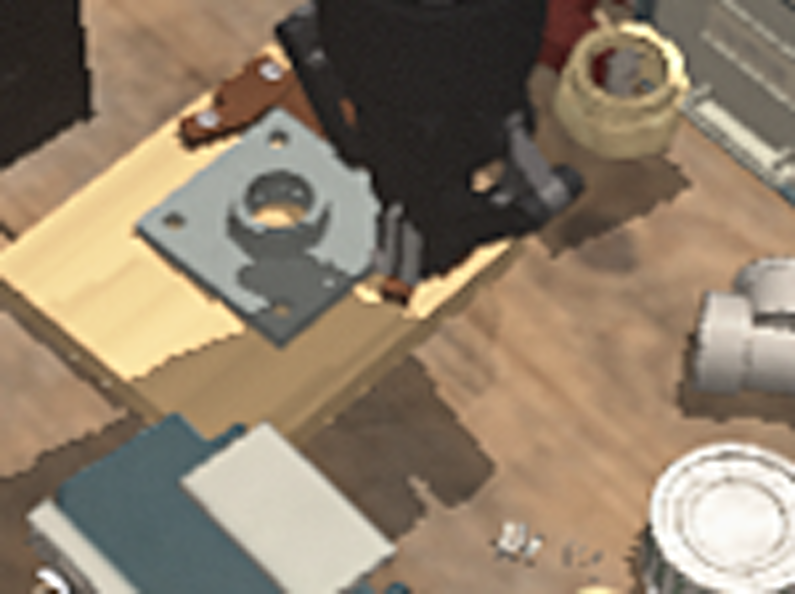

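```bash
python3 -m jog '[0,0,0,-0.0175,-0.006,0.05,0,0,0,0,-0.0175,-0.006,0.09,0,0,0,0,-0.0175,-0.006,0.09,0]' >/dev/null ;python3 -c "
from h import *
o=st();D=.0145
for a in (.26,.45,.65,.85,1.05,1.25,1.4,1.57,1.65):
  x=.052-.022*np.cos(a)-D*np.sin(a);y=-.053+.0015+.022*np.sin(a)-D*np.cos(a)
  print(a,np.round((x,y),4),row(fx2w(x,y,.039),tilt=0,obs=o)[3:])"
```

```text
t17.45 tip fx [ 0.0251 -0.0696  0.0386] tilt 0.007 F [ 0.3 -0.5 -0.2] q4 1.67 q6 0.82
0.26 [ 0.027  -0.0599] [-0.0102  0.0482 -0.0018]
0.45 [ 0.0259 -0.055 ] [-0.0047  0.0726 -0.0016]
0.65 [ 0.0257 -0.0497] [-0.0039  0.0989 -0.0015]
0.85 [ 0.0266 -0.0445] [-0.0084  0.1248 -0.0013]
1.05 [ 0.0285 -0.0396] [-0.0179  0.1493 -0.0012]
1.25 [ 0.0313 -0.0352] [-0.0321  0.1714 -0.0011]
1.4 [ 0.034  -0.0323] [-0.0455  0.186  -0.001 ]
1.57 [ 0.0375 -0.0295] [-0.0631  0.1998 -0.001 ]
1.65 [ 0.0393 -0.0284] [-0.0722  0.2052 -0.001 ]
```

```bash
python3 -m jog '[0,0,0,-0.01,0.03,-0.001,0,0,0,0,-0.009,0.05,-0.001,0,0,0,0,-0.006,0.073,-0.001,0,0,0,0,-0.004,0.099,-0.001,0,0,0,0,-0.004,0.099,-0.001,0]' >/dev/null ;python3 -c "
from h import *
o=st();shot('scene','s18',(250,140,400,252),5.3)
D=.0145
for a in (.85,1.05,1.25,1.4,1.57,1.65):
  x=.052-.022*np.cos(a)-D*np.sin(a);y=-.053+.0015+.022*np.sin(a)-D*np.cos(a)
  print(a,np.round((x,y),4),row(fx2w(x,y,.039),tilt=0,obs=o)[3:])"
```

```text
t17.95 tip fx [ 0.0258 -0.0482  0.0391] tilt 0.008 F [-0.2  0.1 -0.8] q4 1.67 q6 0.82
0.85 [ 0.0266 -0.0445] [-0.0041  0.0175  0.0004]
1.05 [ 0.0285 -0.0396] [-0.0137  0.042   0.0005]
1.25 [ 0.0313 -0.0352] [-0.0279  0.0641  0.0007]
1.4 [ 0.034  -0.0323] [-0.0414  0.0786  0.0007]
1.57 [ 0.0375 -0.0295] [-0.059   0.0923  0.0008]
1.65 [ 0.0393 -0.0284] [-0.068   0.0977  0.0008]
```

View pics/s18.png

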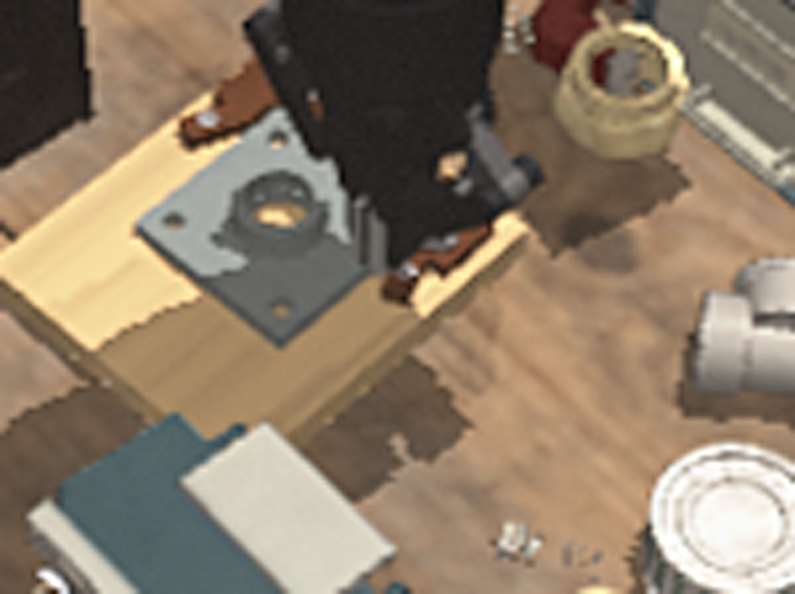

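```bash
python3 -m jog '[0,0,0,-0.004,0.017,0,0,0,0,0,-0.014,0.042,0,0,0,0,0,-0.028,0.064,0,0,0,0,0,-0.041,0.079,0,0,0,0,0,-0.041,0.079,0,0]' >/dev/null ;python3 -c "
from h import *
o=st();shot('side','d19',(160,210,320,330),5)
D=.0145
for a in (1.57,1.65,1.75):
  x=.052-.022*np.cos(a)-D*np.sin(a);y=-.053+.0015+.022*np.sin(a)-D*np.cos(a)
  print(a,np.round((x,y),4),row(fx2w(x,y,.039),tilt=0,obs=o)[3:])"
```

```text
t18.50 tip fx [ 0.0344 -0.0315  0.0389] tilt 0.009 F [0.3 0.5 0.1] q4 1.65 q6 0.83
1.57 [ 0.0375 -0.0295] [-0.0157  0.0088 -0.0004]
1.65 [ 0.0393 -0.0284] [-0.0248  0.0142 -0.0004]
1.75 [ 0.0417 -0.0273] [-0.0367  0.0199 -0.0004]
```

View pics/d19.png

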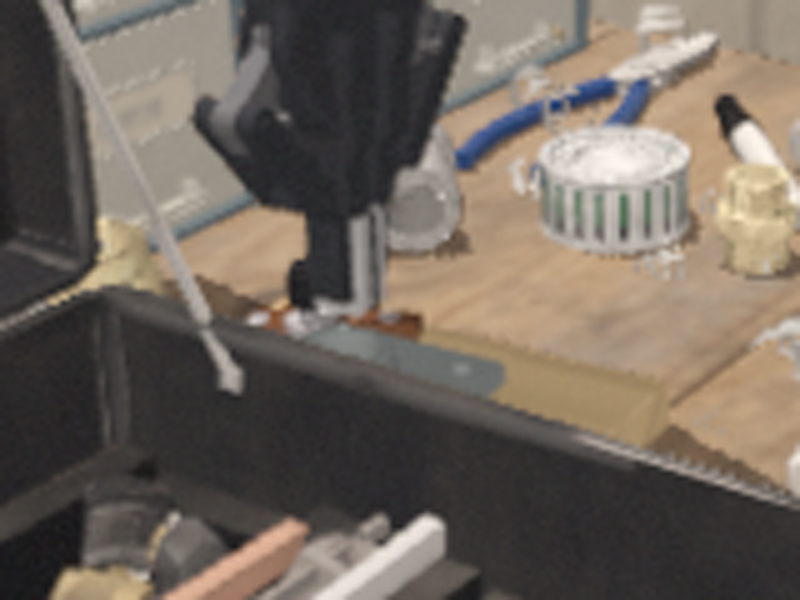

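Knob (black, at ~(298,285)) is just ahead of the finger. Continue in +x to the end stop.

```bash
python3 -m jog '[0,0,0,-0.008,0.004,0,0,0,0,0,-0.016,0.007,0,0,0,0,0,-0.02,0.008,0,0,0,0,0,-0.02,0.008,0,0]' >/dev/null ;python3 -c "
from h import *
st()"; for i in 1 2 3; do python3 -m jog '[0,0,0,-0.012,0,0,0,0,0,0,-0.015,0,0,0]' >/dev/null ;python3 -c "
from h import *
st()"; done
```

```text
t18.95 tip fx [ 0.037  -0.0309  0.0388] tilt 0.010 F [-4.3 -1.3  3.8] q4 1.64 q6 0.83
t19.15 tip fx [ 0.0372 -0.0309  0.0386] tilt 0.015 F [-10.8  -0.4   8.1] q4 1.64 q6 0.84
t19.35 tip fx [ 0.0372 -0.0308  0.0383] tilt 0.021 F [-12.5   0.5   8.5] q4 1.63 q6 0.85
t19.55 tip fx [ 0.0371 -0.0307  0.0381] tilt 0.027 F [-12.2  -0.1   9.7] q4 1.62 q6 0.86
```

```bash
python3 -m jog '[0,0,0,0.04,-0.01,-0.01,0,0,0,0,0.04,-0.01,-0.3,0,0,0,0,0.04,-0.01,-0.9,0,0,0,0,0.3,-0.01,-1,0,0,0,0,0.5,0,-1,0,0,0,0,0.5,0,-1,0,0,0,0,0.5,0,-1,0,0,0,0,0.5,0,-1,0]' >/dev/null ;python3 -c "
from h import *
o=st();shot('wrist','w20',(225,130,425,330),3);shot('scene','s20',(200,140,400,280),4)"
```

```text
t20.35 tip fx [-0.0574 -0.0332  0.2415] tilt 0.025 F [ 0.1 -0.4 -0.4] q4 1.73 q6 1.10
```

View pics/w20.png

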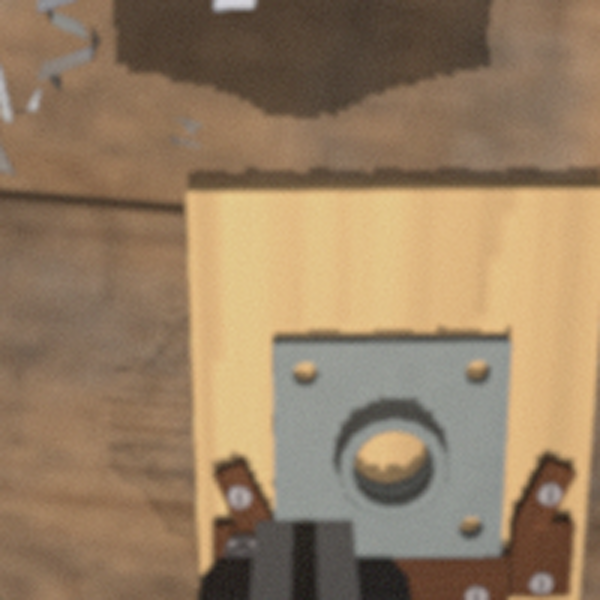

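View pics/s20.png

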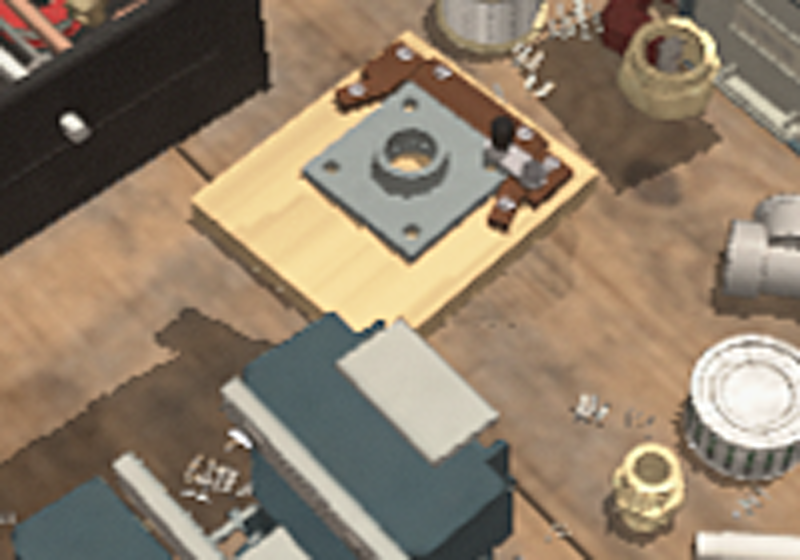

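```bash
python3 -c "
from h import *
st();print(r.hand_in())"
```

```text
t20.45 tip fx [-0.0574 -0.0329  0.2398] tilt 0.028 F [ 0.5  0.2 -0.9] q4 1.73 q6 1.10
the job is handed in; nothing more can be done
None
```

The job is done and handed in at 20.45 s. The flange was flipped hub up onto the board, pushed home against the back stop between the rails, and the latch turned across it.

- **Flange:** I pushed it against the fixture's front edge, and the rising fingertips tipped it up and over. I then pushed it in until the stop held firm at about 11 N. In the last pictures from the scene and wrist cameras it touches the back stop with no visible gap.
- **Latch:** I pushed the knob round until it stopped firmly at about 12 N. The fingertip was then within about 1 mm of where I had calculated the end stop to be. In the last scene picture the arm lies across the flange's corner, about parallel to the stop. The wrist camera's view of the latch was blocked by the fingers, so I checked the angle only in the scene picture and by the stop force.
- **Clear at the end:** The robot was about 0.24 m above the bench, touching nothing, when I handed in. The other things in view had not moved. The hammer and screwdriver were outside the last picture, but the arm never went near them.

**Measurements that disagreed:**
- **Fingertips:** They ended about 21 mm short of the reported TCP. My first push therefore passed above the plate without moving it. I found the offset by touching the bench, which peaked at about 42 N on the fingertips, and corrected for it.
- **Wrist camera:** Its positions along x were off by 3 to 4 mm, up to about 7 mm at the latch pivot. I relied on the contact forces and the scene camera for the final checks instead.

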